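# Raise the display case's counterbalanced sash to its catch and stock a tin

### The arm

A 7-joint arm with a two-finger parallel gripper is mounted at the origin on a cart in front of the work surface, level with it; the furniture and walls round the work are solid. World frame = base frame: x ahead of the robot, y to its left, z up, the work surface at z = 0. Lengths are in mm, angles in rad, forces in N, time in s.
With the tool pointing down it reaches from about 425 to 875 mm from the base axis. Payload 4.7 kg.
Tool frame: the origin (TCP) lies midway between the tips of the shut fingers; the grasp point (between the pads) lies 19 mm behind it (arm.hold_point_z is the distance from the TCP to the grasp point, in mm); z points along the fingers, y is the line along which they close (so a half turn about z gives the same grasp; the last joint's range is limited). The gripper opens to 87 mm and grips with 3 to 60 N. Pads are 19 mm wide; open, the fingers measure 117 mm over their backs; the gripper's body (75 mm by 190 mm) begins 51 mm behind the grasp point.
Start: joints at [1.293, 0.321, -0.07, 1.45, 0.023, 1.371, -0.057], TCP at [186.969, -622.55, 222.587] pointing down, gripper open.
Joint ranges: [-2.86, 2.86], [-0.3, 2.09], [-1.38, 1.24], [0.06, 2.45], [-1.56, 4.7], [0.09, 2.05], [-2.69, 2.69]. Speed limits (rad/s): [2.57, 2.57, 3.14, 3.14, 3.14, 3.14, 3.14].

### API

Orientations are given as a unit quaternion [w, x, y, z].
In Python, from plant import arm gives the robot as it stands.
- The arm moves only by the tool carry_out, never from a script. Its argument "commands" is a list of rows, each an object of numbers: "dx", "dy", "dz": the shift along the tool's x, y, z in units of 25 mm (1.0 is 25 mm); "rx", "ry", "rz": the turn, a rotation vector about the tool's x, y, z in units of 5 degrees (1.0 is 5 degrees). A call has exactly 8 rows; each row shifts and turns the commanded pose from where the row before left it, along the tool's axes as they then stand; what a row does not reach is not made up. A row lasts 1/12 s, in which the tool goes at most 41.7 mm and 7.16 degrees, less where a joint would pass 70% of its speed; a pose out of reach is approached as far as the arm can. A call is refused whole if a number of a shift passes 1 or a number of a turn 1, either way. A call with a gripper value outside its range is refused whole. "hand" is the finger opening in mm, from 0 to 87, set as the call begins (left out, the last holds). The fingers move at their own pace and stop on an object; the grip force is fixed at half the most. Time passes only in rows, so rows that do not move let the fingers close, or fill a call up. It gives the time, the measured TCP pose, the force, the opening and the grip force at its end, in the units of the state.
- arm.state(): the state, without advancing time (a new reading comes with each control period).
- arm.read_camera(name): name is "side" or "top" or "wrist"; returns (picture, depth): 384x512x3 uint8, red, green, blue; 384x512 float32, mm along the optical axis (not along the pixel's ray), 0 where there is no reading.
- arm.camera_model(name): a dict with "fov_y" (degrees; the focal length in pixels is half the picture's height over the tangent of half this angle, whatever the lens; pixels are square), "cx", "cy" (the principal point, pixels), "R" (3x3) and "t" (3): a world point X has camera coordinates R X + t; the wrist camera has in their place "T_tool_cam" (4x4, takes a point from camera to tool coordinates, whose origin is the TCP and whose axes are the flange's). Camera axes: x right, y down, z forward; pixel columns grow to the right and rows downward; lengths in mm; the calibration is good to about 2 mm. A picture is of the moment at which its call begins: read the wrist's pose just before it. camera_model takes no time and is no camera call.
- arm.close_job(): hands the job in; it is judged then, once.
The state is a dict: "time_s": time; "joint_pos": joint angles; "joint_vel": joint speeds; "joint_efforts": joint torques, N m; "tool_pos": TCP position; "ee_rot": TCP orientation; "force": force on the tool from outside, world axes, zero at the start; "torque": the same for the moment, N m; "finger_gap": finger opening in mm; "gripper_force": force on a finger pad.
Only numpy, scipy, OpenCV 4.12 (cv2) and the standard library are available. Lean on these libraries where they do the work, as an engineer would, in place of code of your own. Each camera call takes 0.05 s, during which the arm holds its last target. There are 200 camera calls.

### The job

Gently push the front sash of the small display case up by its finger lip, to the mark plate on the right-hand upright, until its hidden catch clicks in and the sash stays up by itself; do not force it against the stop above (never more than about 20 N). Then put the round pastille tin from the table into the case, upright on the table and wholly behind the sash, and leave the loose label roll where it is.

Things in the scene. Friction and masses are not known exactly. Their poses are not given: they have to be found in the camera images.
- case: Fixed display case: two aluminium uprights, 26 mm wide, 30 deep, 387 tall, centred 168 mm left and right of the middle, joined by a head rail; behind them a clear box 200 mm deep, 209 high, with no floor, so things in it stand on the table. Origin on the table, middle of the opening, in the sash plane; x points into the case, y left, z up.
- case_space (a point): Middle of the free space in the case, on the table, 60 mm behind the sash plane. The opening is 310 mm wide between the uprights; fixed chocolate packs, up to 89 mm high, fill the back of the case from 118 mm behind the sash plane.
- sash: Clear aluminium-framed sliding front, 300 mm wide, 200 high, 9 thick; slides straight up by up to 185 mm. Origin: middle of its lower edge, 3 mm above the table when shut, as it starts; axes as the case. A counterweight carries most of its weight: lifting takes about 2 to 5 N; let go below the catch it sinks shut. Lower edge is 98 mm below the lip bead's underside.
- sash_lip (a point): Underside of the round bead (8 mm thick) along the front edge of the sash's finger lip, at mid length. The lip is a level shelf, 5 mm thick, 280 mm long, its bead's axis 40 mm in front of the sash plane; the bead's underside is 101 mm above the table when shut. Below it is open space: fingers tilted forward by about 45 degrees reach under it and push up.
- mark: Dark mark plate, 22 mm wide, 58 tall, on the front of the right (-y) upright; origin at its centre, about 0.245 m up. A hidden catch clicks in when the lip bead is level with some part of the plate, up to 24 mm above or below its centre. Over some 20 mm of rise before it, lifting takes 3 to 8 N more, then that vanishes.
- mark_top (a point): Middle of the mark plate's upper edge. Some 3 to 5 mm above where the catch clicks in, a rubber pad in the upright stops the sash: the force climbs by 8 N per mm, and over 20 N on the sash is too much. Let down after the click, the sash settles by up to 10 mm onto the catch and stays.
- tin: Round pastille tin, 63 mm in diameter, 27 mm high, about 90 g, the only tin on the table, loose in front of the case. Origin at the centre of its underside, z up.
- label_roll: Loose bystander: white roll of labels, 44 mm in diameter, 26 mm high, on the table to the left in front. Origin at the centre of its underside.
Not all that is in view belongs to the job. What is shaped like the tin but blue, green or pink is not meant.

How it is judged:
By the outcome, as a careful person would: the job done as asked, in the order asked, and still so for the second after the job is handed in, with the robot touching nothing.
It also fails if it takes over 72 s, if anything falls off the work surface, if the arm or the gripper's body presses on something with over 40 N, if the wrist force passes 120 N, or if a joint passes its speed limit or range.

## Working session

There is one attempt and no reset: what is moved stays moved. The work goes in short steps, Python scripts to look and compute and a tool call to move; the robot and the scene stay as the last step left them, time stands still between calls to the robot, and variables do not carry over. Pictures are saved under pics/ and viewed, at most 10 in all, crops included, and the job is handed in when it is done.

Besides the shell and the picture viewer there is one more tool, called after "Emit:" by a JSON object that holds its "method" and its "body". carry_out: Moves the arm, as the interface text tells. Its arguments: {"type":"object","properties":{"commands":{"type":"array","items":{"type":"object","properties":{"dx":{"type":"number"},"dy":{"type":"number"},"dz":{"type":"number"},"rx":{"type":"number"},"ry":{"type":"number"},"rz":{"type":"number"}}}},"hand":{"type":"number"}},"required":["commands"]}

```bash
ls; mkdir -p pics
cat > h.py <<'E'
import numpy as np, cv2
from plant import arm
from scipy.spatial.transform import Rotation as Ro
def cam(n):
    s=arm.state(); p,d=arm.read_camera(n); m=arm.camera_model(n)
    f=192/np.tan(np.radians(m['fov_y'])/2)
    if 'R' in m: R=np.array(m['R']).T; o=-R@np.array(m['t'])
    else:
        T=np.array(m['T_tool_cam']); q=s['ee_rot']; A=Ro.from_quat([q[1],q[2],q[3],q[0]]).as_matrix()
        R=A@T[:3,:3]; o=A@T[:3,3]+np.array(s['tool_pos'])
    return p,d,dict(f=f,cx=m['cx'],cy=m['cy'],R=R,o=o,m=m)
def pt(c,u,v,d): return c['o']+c['R']@(np.array([(u-c['cx'])/c['f'],(v-c['cy'])/c['f'],1])*d)
def onz(c,u,v,z):
    r=c['R']@np.array([(u-c['cx'])/c['f'],(v-c['cy'])/c['f'],1]); return c['o']+r*(z-c['o'][2])/r[2]
def proj(c,X):
    k=c['R'].T@(np.array(X)-c['o']); return c['f']*k[0]/k[2]+c['cx'],c['f']*k[1]/k[2]+c['cy']
def save(n,p): cv2.imwrite('pics/'+n+'.png',p[:,:,::-1])
E
python3 - <<'E'
from h import *
np.set_printoptions(precision=3,suppress=True)
ps=[]
for n in ('side','top'):
    p,d,c=cam(n); np.savez(n+'.npz',p=p,d=d); ps.append(p); print(n,c)
save('a_side',ps[0]); save('a_top',ps[1])
print(arm.state())
E
```

```text
pics
side {'f': np.float64(416.28010637966713), 'cx': 258.6704286848223, 'cy': 192.1272427540955, 'R': array([[-0.698, -0.604,  0.384],
       [-0.716,  0.589, -0.376],
       [ 0.001, -0.537, -0.844]]), 'o': array([ 123.486,  445.206, 1118.954]), 'm': {'fov_y': 49.52093965707546, 'cx': 258.6704286848223, 'cy': 192.1272427540955, 'R': array([[-0.698, -0.716,  0.001],
       [-0.604,  0.589, -0.537],
       [ 0.384, -0.376, -0.844]]), 't': array([ 403.754,  413.337, 1063.791])}}
top {'f': np.float64(456.40341419419144), 'cx': 256.0717382425271, 'cy': 188.07658525868723, 'R': array([[-0.008, -0.99 ,  0.144],
       [-1.   ,  0.004, -0.028],
       [ 0.027, -0.144, -0.989]]), 'o': array([ 359.758,   59.694, 1346.219]), 'm': {'fov_y': 45.63107843606754, 'cx': 256.0717382425271, 'cy': 188.07658525868723, 'R': array([[-0.008, -1.   ,  0.027],
       [-0.99 ,  0.004, -0.144],
       [ 0.144, -0.028, -0.989]]), 't': array([  26.638,  550.036, 1281.423])}}
{'time_s': 0.1, 'joint_pos': array([ 1.293,  0.322, -0.07 ,  1.452,  0.023,  1.371, -0.057]), 'joint_vel': array([ 0.   , -0.002,  0.001, -0.002,  0.001,  0.001,  0.   ]), 'joint_efforts': array([  0.   , -49.257,  -0.406, -31.34 ,  -0.064,   0.039,   0.   ]), 'tool_pos': array([ 186.789, -622.045,  221.559]), 'ee_rot': array([-0.001,  0.989,  0.145, -0.   ]), 'force': array([ 0.293, -0.547, -0.668]), 'torque': array([-0.023,  0.053, -0.003]), 'gripper_force': 0.0, 'finger_gap': 86.7416180907361}
```

View pics/a_side.png

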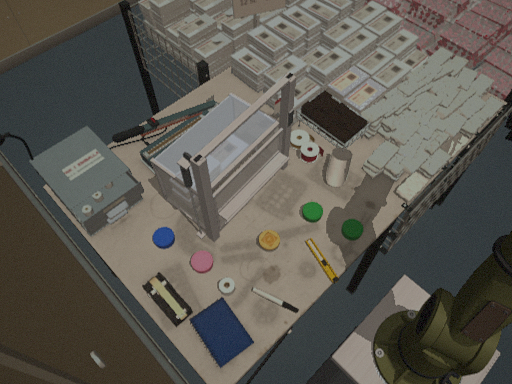

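View pics/a_top.png

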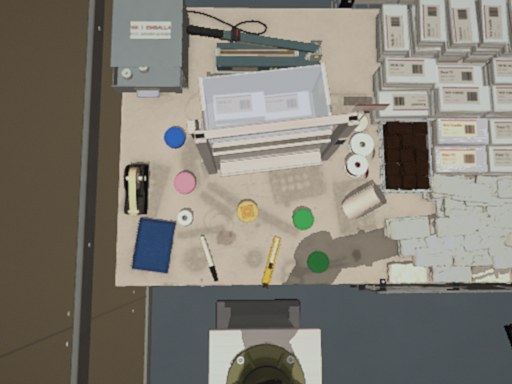

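Candidates for the tin, in top-view pixels: gold (247,211), blue (175,137), pink (185,183), green (303,219) and (318,262), label roll (185,217), white rolls (361,144) and (358,165). The description excludes blue, green and pink, so I choose the gold tin, which is at side (269,241). The case uprights are near top (205,150) and (330,140), and the lip is the bar at about (270,160).

```bash
python3 - <<'E'
from h import *
np.set_printoptions(precision=1,suppress=True)
C={}
for n in ('side','top'):
    m=arm.camera_model(n); z=np.load(n+'.npz'); p,d=z['p'],z['d']
    f=192/np.tan(np.radians(m['fov_y'])/2); R=np.array(m['R']).T; c=dict(f=f,cx=m['cx'],cy=m['cy'],R=R,o=-R@np.array(m['t']))
    v,u=np.mgrid[:384,:512]; P=c['o']+(np.stack([(u-c['cx'])/f,(v-c['cy'])/f,np.ones(u.shape)],-1)*d[...,None])@R.T
    P[d==0]=np.nan; C[n]=(p,P,c)
    hsv=cv2.cvtColor(p,cv2.COLOR_RGB2HSV); tx,ty=(269,241) if n=='side' else (247,211)
    mk=((abs(hsv[...,0].astype(int)-19)<9)&(hsv[...,1]>110)&(hsv[...,2]>90)).astype(np.uint8)
    k,l,st,ce=cv2.connectedComponentsWithStats(mk)
    for i in range(1,k):
        if st[i,4]>40 and np.hypot(*(ce[i]-[tx,ty]))<25: print(n,'tin',st[i],ce[i],onz(c,*ce[i],27),np.nanmedian(P[l==i],0))
    # label roll
    a,b=(227,285) if n=='side' else (185,217)
    print('roll',onz(c,a,b,26))
    for lo,hi in ((375,400),(98,120)):
        s=(P[...,2]>lo)&(P[...,2]<hi)&(u>150)&(u<360)&(v>70)&(v<250)
        pts=P[s]; print(n,lo,len(pts))
        if len(pts)>20: 
            r=cv2.minAreaRect(pts[:,:2].astype(np.float32)); print(r, cv2.boxPoints(r))
    for q in ([(205,225),(186,175),(283,85),(195,165),(240,210)] if n=='side' else [(205,165),(197,130),(335,150),(350,118),(270,160),(270,167),(270,153)]): print(q,P[q[1],q[0]])
E
python3 - <<'E'
import cv2,numpy as np
a=cv2.imread('pics/a_side.png')[70:250,135:310];b=cv2.imread('pics/a_top.png')[55:235,170:365]
k=dict(fx=2.1,fy=2.1,interpolation=2)
cv2.imwrite('pics/b.png',np.hstack([cv2.resize(a,None,**k),cv2.resize(b,None,**k)]))
E
```

```text
side tin [259 230  21  20 335] [269.  239.6] [482.7  51.4  27. ] [483.1  51.1  25.8]
roll [466.2 229.8  26. ]
side 375 1289
((634.0134887695312, -11.717788696289062), (56.429107666015625, 360.9824523925781), 2.6705405712127686) [[ 597.4  167.3]
 [ 614.2 -193.3]
 [ 670.6 -190.7]
 [ 653.8  169.9]]
side 98 2286
((764.2212524414062, -194.99801635742188), (753.2388916015625, 417.4075012207031), 86.7733383178711) [[ 534.6 -559.3]
 [ 951.4 -582.8]
 [ 993.8  169.3]
 [ 577.   192.8]]
(205, 225) [621.6 168.2  83.1]
(186, 175) [639.  178.  320.6]
(283, 85) [ 641.3 -146.   386.1]
(195, 165) [609.5 165.8 377.2]
(240, 210) [623.7  36.    4.9]
top tin [238 204  18  15 177] [246.9 211.2] [484.2  50.1  27. ] [484.8  49.8  26.7]
roll [468.7 228.7  26. ]
top 375 1732
((632.9149169921875, -14.118637084960938), (54.88658142089844, 361.803955078125), 2.77431321144104) [[ 596.7  165.2]
 [ 614.3 -196.1]
 [ 669.1 -193.5]
 [ 651.6  167.9]]
top 98 2089
((686.9873046875, 94.55392456054688), (562.5021362304688, 226.82760620117188), 64.50188446044922) [[ 463.5 -110.5]
 [ 668.3 -208.1]
 [ 910.4  299.6]
 [ 705.7  397.2]]
(205, 165) [596.7 161.8 150.1]
(197, 130) [629.4 160.4 377.1]
(335, 150) [ 637.7 -188.   146.8]
(350, 118) [ 652.5 -172.9  390.3]
(270, 160) [618.4 -14.  108.9]
(270, 167) [599.5 -14.  105.2]
(270, 153) [630.3 -12.1 144.3]
```

View pics/b.png

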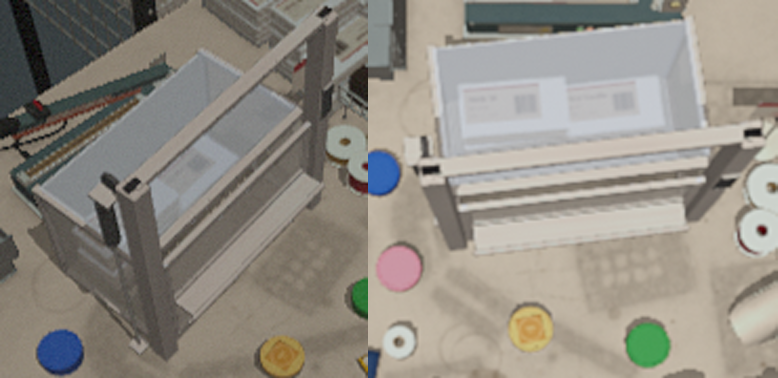

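Both crops confirm the gold tin at (483,51) with its top at z of about 27. The case yaw is about +2.8°, the lip is at about (600–618, -14) and z 105, and the mark plate is on the right upright near top (340,141). Next I'll check clearance along the approach and the lip profile.

Run:
```python
from h import *
np.set_printoptions(precision=0,suppress=True,linewidth=150)
al=[]
for n in ('side','top'):
    m=arm.camera_model(n); z=np.load(n+'.npz'); p,d=z['p'],z['d']
    f=192/np.tan(np.radians(m['fov_y'])/2); R=np.array(m['R']).T; o=-R@np.array(m['t'])
    v,u=np.mgrid[:384,:512]; P=o+(np.stack([(u-m['cx'])/f,(v-m['cy'])/f,np.ones(u.shape)],-1)*d[...,None])@R.T
    P[d==0]=np.nan; al.append(P[::1].reshape(-1,3))
    if n=='top':
        for r in range(146,174): print(r,P[r,245],P[r,295],p[r,270])
        print('right upright'); 
        for r in range(120,162,2): print(r,[ (int(p[r,q].sum()),P[r,q].round().tolist()) for q in (332,338,344)])
A=np.vstack(al); A=A[~np.isnan(A).any(1)]
r=np.hypot(A[:,0],A[:,1]); t=np.degrees(np.arctan2(A[:,1],A[:,0]))
for a in range(-90,30,10):
    print(a,[int(max(A[(t>=a)&(t<a+10)&(r>=q)&(r<q+75),2],default=-1)) for q in range(300,825,75)])
```

```text
146 [684.  55.   3.] [636. -74. 201.] [200 192 183]
147 [682.  55.  -1.] [635. -74. 192.] [209 204 195]
148 [679.  55.  -2.] [639. -77. 167.] [185 184 175]
149 [627.  55. 206.] [638. -78. 157.] [128 121 113]
150 [625.  55. 204.] [638. -80. 145.] [130 122 113]
151 [623.  55. 202.] [639. -81. 132.] [140 132 122]
152 [620.  55. 201.] [639. -83. 117.] [138 131 121]
153 [623.  55. 176.] [638. -84. 110.] [141 133 124]
154 [623.  55. 164.] [634. -83. 112.] [162 153 144]
155 [623.  55. 155.] [633. -84. 108.] [179 170 160]
156 [623.  55. 139.] [629. -83. 111.] [185 179 171]
157 [624.  55. 124.] [627. -84. 106.] [198 193 185]
158 [622.  55. 118.] [624. -84. 108.] [205 196 187]
159 [621.  55. 110.] [622. -84. 104.] [204 195 185]
160 [619.  55. 107.] [619. -84. 108.] [204 196 186]
161 [616.  55. 110.] [615. -83. 111.] [203 198 188]
162 [614.  55. 105.] [613. -84. 105.] [204 199 189]
163 [610.  55. 108.] [610. -83. 109.] [204 200 190]
164 [608.  55. 107.] [607. -83. 107.] [204 198 189]
165 [605.  55. 106.] [604. -83. 108.] [204 197 187]
166 [602.  55. 108.] [602. -83. 108.] [204 199 189]
167 [600
[... 2132 characters left out ...]
654.0, -209.0, -4.0]), (537, [653.0, -226.0, 1.0]), (534, [653.0, -245.0, -0.0])]
158 [(529, [647.0, -208.0, -1.0]), (533, [648.0, -228.0, -5.0]), (466, [647.0, -245.0, -2.0])]
160 [(522, [641.0, -208.0, -0.0]), (531, [640.0, -226.0, 4.0]), (466, [641.0, -245.0, -2.0])]
-90 [-725, -724, -722, -728, -727, -724, -722]
-80 [-724, -725, -723, 331, 222, 14, 37]
-70 [-724, -725, 9, 331, 294, 67, 69]
-60 [-726, 12, 25, 65, 81, 83, 104]
-50 [8, 8, 26, 82, 80, 96, 103]
-40 [8, 8, 7, 76, 98, 109, 107]
-30 [33, 33, 8, 38, 82, 96, 176]
-20 [28, 32, 34, 9, 391, 392, 212]
-10 [20, 17, 26, 114, 391, 215, 212]
0 [11, 6, 36, 113, 391, 213, 212]
10 [8, 9, 7, 113, 392, 365, 212]
20 [19, 21, 33, 32, 32, 70, 35]
```

Run:
```python
from h import *
np.set_printoptions(precision=2,suppress=True,linewidth=150)
for n in ('side','top'):
    m=arm.camera_model(n); z=np.load(n+'.npz'); p,d=z['p'],z['d']
    f=192/np.tan(np.radians(m['fov_y'])/2); R=np.array(m['R']).T; o=-R@np.array(m['t'])
    v,u=np.mgrid[:384,:512]; P=o+(np.stack([(u-m['cx'])/f,(v-m['cy'])/f,np.ones(u.shape)],-1)*d[...,None])@R.T
    P[d==0]=np.nan; A=P.reshape(-1,3); A=A[~np.isnan(A).any(1)]
    for nm,lo,hi,g in (('lip',101,114,np.min),('headfront',381,392,np.min),('headback',381,392,np.max)):
        L=A[(A[:,2]>lo)&(A[:,2]<hi)&(abs(A[:,1]+15)<135)&(A[:,0]>560)&(A[:,0]<680)]
        ys=np.arange(-150,120,10); q=[(y+5,g(L[(L[:,1]>=y)&(L[:,1]<y+10),0])) for y in ys if ((L[:,1]>=y)&(L[:,1]<y+10)).sum()>3]
        q=np.array(q); b=np.polyfit(q[:,0],q[:,1],1); w=abs(np.polyval(b,q[:,0])-q[:,1])<5; b=np.polyfit(q[w,0],q[w,1],1)
        print(n,nm,len(q),w.sum(),'yaw',np.degrees(np.arctan(-b[0])),'x at y=-15',np.polyval(b,-15),'z',np.median(L[:,2]),'y',L[:,1].min(),L[:,1].max())
    L=A[(A[:,2]>102)&(A[:,2]<112)&(A[:,0]>560)&(A[:,0]<610)]; print('lip y ends',np.percentile(L[:,1],[0.5,99.5]))
    for sy in (1,-1):
        L=A[(A[:,2]>160)&(A[:,2]<330)&(abs(A[:,1]-(-12+sy*168))<22)&(A[:,0]>580)&(A[:,0]<680)]
        print('upright',sy,len(L),np.percentile(L,[2,50,98],axis=0).tolist() if len(L) else '')
    if n=='top':
        hs=p.sum(2); s=(hs<215)&(abs(P[...,0]-636)<8)&(abs(P[...,1]+180)<25)&(P[...,2]>180)&(P[...,2]<310); print('mark',s.sum(),P[s].min(0),np.median(P[s],0),P[s].max(0), u[s].min(),u[s].max(),v[s].min(),v[s].max())
```

```text
side lip 27 27 yaw 6.744981801048935 x at y=-15 589.7589390864935 z 107.23225436720293 y -149.66313449722685 119.74568785592203
side headfront 27 27 yaw 6.7765017290267995 x at y=-15 624.8997640482162 z 386.15541597596473 y -149.50024864398 119.57490757140033
side headback 27 27 yaw 6.696874503205588 x at y=-15 645.137412644686 z 386.15541597596473 y -149.50024864398 119.57490757140033
lip y ends [-402.18  166.35]
upright 1 714 [[597.5324100079072, 141.7827653641236, 164.68984153416613], [605.1590931745096, 163.4310543860733, 243.0754296214164], [672.6783762489498, 176.9188276036783, 326.98587505916146]]
upright -1 564 [[634.2607523000346, -190.722746887384, 165.20338167158073], [643.0400129395462, -168.39128365576875, 252.7023092073179], [672.9298150455095, -161.68016813137973, 326.0052453478465]]
top lip 27 27 yaw 6.732392704417971 x at y=-15 588.7929557373895 z 107.56162813563549 y -149.94772310966607 118.79973139610077
top headfront 27 27 yaw 6.7404125142016325 x at y=-15 624.7112742387544 z 386.7267637862218 y -149.84165797077102 118.6450286462601
top headback 27 27 yaw 6.793389244070365 x at y=-15 644.6834944565853 z 386.7267637862218 y -149.84165797077102 118.6450286462601
lip y ends [-417.84  461.5 ]
upright 1 261 [[597.1852821375095, 134.31168476739097, 165.43619591104675], [599.5875121894269, 145.01216652199483, 229.7863422696921], [671.724526151935, 175.75864513564466, 325.42453861974775]]
upright -1 366 [[633.6339520707131, -192.0176150488168, 165.01470254234255], [641.1352206926688, -169.21247023398374, 244.77224972327895], [675.4013935975704, -159.13261000636155, 325.5672516633226]]
mark 24 [ 633.04 -186.9   226.52] [ 634.52 -177.84  248.91] [ 637.61 -170.95  266.97] 335 344 140 143
```

Emit:
{"method": "carry_out", "body": {"commands": [{"dx": 0.6,"dy": -0.9,"rz": 1},{"dx": 0.6,"dy": -0.9,"rz": 1},{"dx": 0.65,"dy": -0.93},{"dx": 0.65,"dy": -0.93},{"dx": 0.65,"dy": -0.93},{"dx": 0.65,"dy": -0.93},{"dx": 0.65,"dy": -0.93},{"dx": 0.65,"dy": -0.93}], "hand": 0}}

```text
invalid input
```

Emit:
{"method": "carry_out", "body": {"commands": [{"dx": 0.65,"dy": -0.93},{"dx": 0.65,"dy": -0.93},{"dx": 0.65,"dy": -0.93},{"dx": 0.65,"dy": -0.93},{"dx": 0.65,"dy": -0.93},{"dx": 0.65,"dy": -0.93},{"dx": 0.65,"dy": -0.93},{"dx": 0.65,"dy": -0.93}]}}

```text
invalid input
```

Emit:
{"method": "carry_out", "body": {"commands": [{"dx": 0.65,"dy": -0.93},{"dx": 0.65,"dy": -0.93},{"dx": 0.65,"dy": -0.93},{"dx": 0.65,"dy": -0.93},{"dx": 0.65,"dy": -0.93},{"dx": 0.65,"dy": -0.93},{"dx": 0.5,"dy": -0.5},{}]}}

```text
invalid input
```

Emit:
{"method": "carry_out", "body": {"commands": [{"dx": 0.6,"dy": -0.9,"dz": 0,"rx": 0,"ry": 0,"rz": 1},{"dx": 0.6,"dy": -0.9,"dz": 0,"rx": 0,"ry": 0,"rz": 1},{"dx": 0.65,"dy": -0.93,"dz": 0,"rx": 0,"ry": 0,"rz": 0},{"dx": 0.65,"dy": -0.93,"dz": 0,"rx": 0,"ry": 0,"rz": 0},{"dx": 0.65,"dy": -0.93,"dz": 0,"rx": 0,"ry": 0,"rz": 0},{"dx": 0.65,"dy": -0.93,"dz": 0,"rx": 0,"ry": 0,"rz": 0},{"dx": 0.65,"dy": -0.93,"dz": 0,"rx": 0,"ry": 0,"rz": 0},{"dx": 0.65,"dy": -0.93,"dz": 0,"rx": 0,"ry": 0,"rz": 0}], "hand": 0}}

```text
time_s: 0.77
tool_pos: [285.8, -420.1, 222.1]
ee_rot: [-0.0, 0.998, 0.059, -0.0]
force: [0.4, 0.5, 0.2]
finger_gap: 41.5
gripper_force: 0.0
```

Emit:
{"method": "carry_out", "body": {"commands": [{"dx": 0.7,"dy": -0.93,"dz": 0,"rx": 0,"ry": 0,"rz": 0},{"dx": 0.7,"dy": -0.93,"dz": 0,"rx": 0,"ry": 0,"rz": 0},{"dx": 0.7,"dy": -0.93,"dz": 0,"rx": 0,"ry": 0,"rz": 0},{"dx": 0.7,"dy": -0.93,"dz": 0,"rx": 0,"ry": 0,"rz": 0},{"dx": 0.7,"dy": -0.93,"dz": 0,"rx": 0,"ry": 0,"rz": 0},{"dx": 0.7,"dy": -0.93,"dz": 0,"rx": 0,"ry": 0,"rz": 0},{"dx": 0.7,"dy": -0.93,"dz": 0,"rx": 0,"ry": 0,"rz": 0},{"dx": 0.7,"dy": -0.93,"dz": 0,"rx": 0,"ry": 0,"rz": 0}]}}

```text
time_s: 1.43
tool_pos: [403.0, -219.1, 222.3]
ee_rot: [0.0, 0.998, 0.059, -0.0]
force: [-0.2, 0.0, 0.1]
finger_gap: 0.8
gripper_force: 0.0
```

Emit:
{"method": "carry_out", "body": {"commands": [{"dx": 0.7,"dy": -0.93,"dz": 0,"rx": 0,"ry": 0,"rz": 0},{"dx": 0.7,"dy": -0.93,"dz": 0,"rx": 0,"ry": 0,"rz": 0},{"dx": 0.7,"dy": -0.93,"dz": 0,"rx": 0,"ry": 0,"rz": 0},{"dx": 0.7,"dy": -0.93,"dz": 0,"rx": 0,"ry": 0,"rz": 0},{"dx": 0.2,"dy": -0.93,"dz": 0,"rx": 0,"ry": 0,"rz": 0},{"dx": 0,"dy": -0.93,"dz": 0,"rx": 0,"ry": 0,"rz": 0},{"dx": 0,"dy": -0.93,"dz": 0,"rx": 0,"ry": 1,"rz": 0},{"dx": 0,"dy": -0.4,"dz": 0,"rx": 0,"ry": 1,"rz": 0}]}}

```text
time_s: 2.1
tool_pos: [457.8, -36.0, 221.8]
ee_rot: [-0.007, 0.994, 0.061, 0.088]
force: [-0.0, 0.6, 0.6]
finger_gap: 0.1
gripper_force: 0.0
```

Emit:
{"method": "carry_out", "body": {"commands": [{"dx": 0,"dy": 0,"dz": 0,"rx": 0,"ry": 1,"rz": 0},{"dx": 0,"dy": 0,"dz": 0,"rx": 0,"ry": 1,"rz": 0},{"dx": 0,"dy": 0,"dz": 0,"rx": 0,"ry": 1,"rz": 0},{"dx": 0,"dy": 0,"dz": 0,"rx": 0,"ry": 1,"rz": 0},{"dx": 0,"dy": 0,"dz": 0,"rx": 0,"ry": 1,"rz": 0},{"dx": 0,"dy": 0,"dz": 0,"rx": 0,"ry": 1,"rz": 0},{"dx": 0,"dy": 0,"dz": 0,"rx": 0,"ry": 0,"rz": 0},{"dx": 0,"dy": 0,"dz": 0,"rx": 0,"ry": 0,"rz": 0}]}}

```text
time_s: 2.77
tool_pos: [526.5, -52.0, 186.1]
ee_rot: [-0.031, 0.952, 0.057, 0.298]
force: [0.6, -0.1, 0.3]
finger_gap: 0.5
gripper_force: 0.0
```

```bash
cat > st.py <<'E'
from h import *
np.set_printoptions(precision=2,suppress=True)
s=arm.state(); q=s['ee_rot']; A=Ro.from_quat([q[1],q[2],q[3],q[0]]).as_matrix()
print(s['time_s'],s['tool_pos'],s['joint_pos'],'F',s['force']); print('tool axes cols',A.T.tolist())
def rel(w): print('units',A.T@np.array(w)/25)
E
python3 -c "
from st import *"
```

```text
2.7667 [526.51 -51.99 186.14] [ 0.38 -0.3  -0.16  2.29 -0.45  0.62 -0.95] F [ 0.56 -0.1   0.29]
tool axes cols [[0.8155530914283906, 0.08951812724894152, 0.5717164156777707], [0.12687587390214897, -0.9915848810695824, -0.0257281218861366], [0.5646022207564908, 0.09351966920420657, -0.8200478057947442]]
```

Emit:
{"method": "carry_out", "body": {"commands": [{"dx": 0,"dy": 0,"dz": 0,"rx": 0,"ry": 0,"rz": 0},{"dx": -0.54,"dy": -0.27,"dz": 0.85,"rx": 0,"ry": 0,"rz": 0},{"dx": -0.54,"dy": -0.27,"dz": 0.85,"rx": 0,"ry": 0,"rz": 0},{"dx": -0.54,"dy": -0.27,"dz": 0.85,"rx": 0,"ry": 0,"rz": 0},{"dx": -0.54,"dy": -0.27,"dz": 0.85,"rx": 0,"ry": 0,"rz": 0},{"dx": 0,"dy": 0,"dz": 0,"rx": 0,"ry": 0,"rz": 0},{"dx": 0,"dy": 0,"dz": 0,"rx": 0,"ry": 0,"rz": 0},{"dx": 0,"dy": 0,"dz": 0,"rx": 0,"ry": 0,"rz": 0}]}}

```text
time_s: 3.43
tool_pos: [530.8, -22.9, 90.2]
ee_rot: [-0.03, 0.951, 0.057, 0.302]
force: [0.4, -0.2, 0.3]
finger_gap: 0.6
gripper_force: 0.0
```

```bash
python3 -c "
from st import *"
```

```text
3.4333 [530.82 -22.91  90.18] [ 0.3  -0.16 -0.2   2.4  -0.56  0.34 -0.87] F [ 0.43 -0.21  0.33]
tool axes cols [[0.8112393521648725, 0.09082783422692695, 0.5776166704907016], [0.1275124605659195, -0.9915663821979112, -0.02316640013836866], [0.5706411183042656, 0.09244681835840571, -0.8159793501528488]]
```

Emit:
{"method": "carry_out", "body": {"commands": [{"dx": 0.28,"dy": 0,"dz": 0.65,"rx": 0,"ry": 0,"rz": 0},{"dx": 0.28,"dy": 0,"dz": 0.65,"rx": 0,"ry": 0,"rz": 0},{"dx": 0.28,"dy": 0,"dz": 0.65,"rx": 0,"ry": 0,"rz": 0},{"dx": 0,"dy": 0,"dz": 0,"rx": 0,"ry": 1,"rz": 0},{"dx": 0,"dy": 0,"dz": 0,"rx": 0,"ry": 1,"rz": 0},{"dx": 0,"dy": 0,"dz": 0,"rx": 0,"ry": 1,"rz": 0},{"dx": 0,"dy": 0,"dz": 0,"rx": 0,"ry": 0,"rz": 0},{"dx": 0,"dy": 0,"dz": 0,"rx": 0,"ry": 0,"rz": 0}]}}

```text
time_s: 4.1
tool_pos: [576.0, -5.6, 64.1]
ee_rot: [-0.047, 0.938, 0.061, 0.337]
force: [0.1, 1.1, -0.2]
finger_gap: 0.4
gripper_force: 0.0
```

```bash
python3 -c "
from st import *
rel(np.array([597,-15.5,68])-s['tool_pos'])"
```

```text
4.1 [575.96  -5.57  64.15] [ 0.27 -0.01 -0.19  2.39 -1.11  0.2  -0.32] F [ 0.06  1.1  -0.21]
tool axes cols [[0.7648436531693815, 0.08333826332483432, 0.638802723908184], [0.1470625005695452, -0.9880011405153534, -0.04718439643138144], [0.6272055541309783, 0.13003261208774444, -0.7679223350449517]]
units [0.71 0.51 0.36]
```

Emit:
{"method": "carry_out", "body": {"commands": [{"dx": 0.23,"dy": 0.17,"dz": 0.12,"rx": 0,"ry": 0,"rz": 0},{"dx": 0.23,"dy": 0.17,"dz": 0.12,"rx": 0,"ry": 0,"rz": 0},{"dx": 0.23,"dy": 0.17,"dz": 0.12,"rx": 0,"ry": 0,"rz": 0},{"dx": 0,"dy": 0,"dz": 0,"rx": 0,"ry": 0.5,"rz": 0},{"dx": 0,"dy": 0,"dz": 0,"rx": 0,"ry": 0.5,"rz": 0},{"dx": 0,"dy": 0,"dz": 0,"rx": 0,"ry": 0,"rz": 0},{"dx": 0,"dy": 0,"dz": 0,"rx": 0,"ry": 0,"rz": 0},{"dx": 0,"dy": 0,"dz": 0,"rx": 0,"ry": 0,"rz": 0}]}}

```text
time_s: 4.77
tool_pos: [595.8, -13.4, 66.8]
ee_rot: [-0.052, 0.93, 0.062, 0.358]
force: [0.0, -0.1, 0.7]
finger_gap: 0.4
gripper_force: 0.0
```

Run:
```python
from st import *
p,d,c=cam('wrist'); save('w1',p)
F=np.array([.9931,.1174,0]); w=np.cross([0,0,1],F)  # case x, y
B=np.array([w,np.cross(F,w)*0]) 
print('tilt',np.degrees(np.arccos(-A[2,2])),'tool y vs case y',A[:,1]@F, A[2,1])
rel([0,0,25])
```

```text
4.7667 [595.76 -13.38  66.79] [ 0.34  0.03 -0.23  2.37 -1.43  0.21  0.02] F [ 0.03 -0.07  0.69]
tool axes cols [[0.7360310552006073, 0.07833731434362104, 0.6723998445580646], [0.15214043590137488, -0.9870137854690524, -0.05154682393505487], [0.659629876176042, 0.14023926866423903, -0.7383910711679138]]
tilt 42.40546072000176 tool y vs case y 0.03521524847958863 -0.05154682393505487
units [ 0.67 -0.05 -0.74]
```

View pics/w1.png

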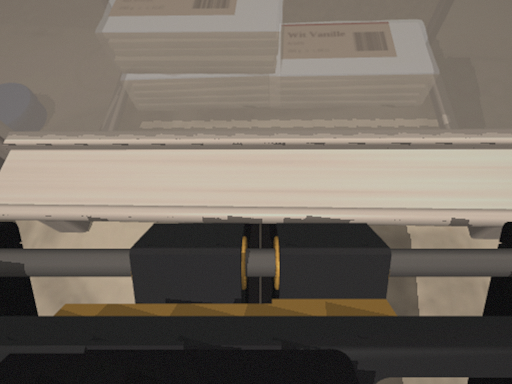

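The wrist view shows the closed fingertips at columns 150–385, below row 225, under the lip bead, which spans the picture at row 215. I start lifting.

Emit:
{"method": "carry_out", "body": {"commands": [{"dx": 0.107,"dy": -0.008,"dz": -0.118,"rx": 0,"ry": 0,"rz": 0},{"dx": 0.107,"dy": -0.008,"dz": -0.118,"rx": 0,"ry": 0,"rz": 0},{"dx": 0.107,"dy": -0.008,"dz": -0.118,"rx": 0,"ry": 0,"rz": 0},{"dx": 0.107,"dy": -0.008,"dz": -0.118,"rx": 0,"ry": 0,"rz": 0},{"dx": 0.107,"dy": -0.008,"dz": -0.118,"rx": 0,"ry": 0,"rz": 0},{"dx": 0.107,"dy": -0.008,"dz": -0.118,"rx": 0,"ry": 0,"rz": 0},{"dx": 0.107,"dy": -0.008,"dz": -0.118,"rx": 0,"ry": 0,"rz": 0},{"dx": 0.107,"dy": -0.008,"dz": -0.118,"rx": 0,"ry": 0,"rz": 0}]}}

```text
time_s: 5.48
tool_pos: [592.7, -12.7, 95.6]
ee_rot: [-0.052, 0.931, 0.062, 0.355]
force: [-1.2, -0.1, -6.4]
finger_gap: 0.2
gripper_force: 2.7
```

Emit:
{"method": "carry_out", "body": {"commands": [{"dx": 0.107,"dy": -0.008,"dz": -0.118,"rx": 0,"ry": 0,"rz": 0},{"dx": 0.107,"dy": -0.008,"dz": -0.118,"rx": 0,"ry": 0,"rz": 0},{"dx": 0.107,"dy": -0.008,"dz": -0.118,"rx": 0,"ry": 0,"rz": 0},{"dx": 0.107,"dy": -0.008,"dz": -0.118,"rx": 0,"ry": 0,"rz": 0},{"dx": 0.107,"dy": -0.008,"dz": -0.118,"rx": 0,"ry": 0,"rz": 0},{"dx": 0.107,"dy": -0.008,"dz": -0.118,"rx": 0,"ry": 0,"rz": 0},{"dx": 0.107,"dy": -0.008,"dz": -0.118,"rx": 0,"ry": 0,"rz": 0},{"dx": 0,"dy": 0,"dz": 0,"rx": 0,"ry": 0,"rz": 0}]}}

```text
time_s: 6.15
tool_pos: [592.8, -12.6, 124.1]
ee_rot: [-0.052, 0.931, 0.063, 0.356]
force: [-6.5, -1.8, -4.9]
finger_gap: 0.5
gripper_force: 4.0
```

Run:
```python
from st import *
p,d,c=cam('top'); hs=p.sum(2)
v,u=np.mgrid[:384,:512]; P=c['o']+(np.stack([(u-c['cx'])/c['f'],(v-c['cy'])/c['f'],np.ones(u.shape)],-1)*d[...,None])@c['R'].T
for y0 in (-100,70):
    L=P[(abs(P[...,1]-y0)<15)&(abs(P[...,0]-(600-.118*(y0+15)))<12)&(P[...,2]>60)&(P[...,2]<250)]; print(y0,len(L),np.percentile(L,[10,50,90],axis=0)[:,2] if len(L) else '')
```

```text
6.15 [592.75 -12.62 124.11] [ 0.37 -0.09 -0.25  2.33 -0.91  0.31 -0.53] F [-6.51 -1.78 -4.93]
tool axes cols [[0.7391407513979407, 0.0793756905267452, 0.6688575703214326], [0.15390228183595933, -0.986664511956634, -0.052983285015771334], [0.6557324433551939, 0.1421008113938126, -0.7415000486396799]]
-100 95 [144.12 146.96 149.85]
70 100 [143.66 147.1  149.51]
```

Emit:
{"method": "carry_out", "body": {"commands": [{"dx": 0.107,"dy": -0.008,"dz": -0.118,"rx": 0,"ry": 0,"rz": 0},{"dx": 0.107,"dy": -0.008,"dz": -0.118,"rx": 0,"ry": 0,"rz": 0},{"dx": 0.107,"dy": -0.008,"dz": -0.118,"rx": 0,"ry": 0,"rz": 0},{"dx": 0.107,"dy": -0.008,"dz": -0.118,"rx": 0,"ry": 0,"rz": 0},{"dx": 0.107,"dy": -0.008,"dz": -0.118,"rx": 0,"ry": 0,"rz": 0},{"dx": 0.107,"dy": -0.008,"dz": -0.118,"rx": 0,"ry": 0,"rz": 0},{"dx": 0.107,"dy": -0.008,"dz": -0.118,"rx": 0,"ry": 0,"rz": 0},{"dx": 0,"dy": 0,"dz": 0,"rx": 0,"ry": 0,"rz": 0}]}}

```text
time_s: 6.87
tool_pos: [592.6, -12.6, 152.4]
ee_rot: [-0.052, 0.931, 0.063, 0.356]
force: [-10.8, -1.5, -4.1]
finger_gap: 0.6
gripper_force: 5.1
```

Emit:
{"method": "carry_out", "body": {"commands": [{"dx": 0.107,"dy": -0.008,"dz": -0.118,"rx": 0,"ry": 0,"rz": 0},{"dx": 0.107,"dy": -0.008,"dz": -0.118,"rx": 0,"ry": 0,"rz": 0},{"dx": 0.107,"dy": -0.008,"dz": -0.118,"rx": 0,"ry": 0,"rz": 0},{"dx": 0.107,"dy": -0.008,"dz": -0.118,"rx": 0,"ry": 0,"rz": 0},{"dx": 0.107,"dy": -0.008,"dz": -0.118,"rx": 0,"ry": 0,"rz": 0},{"dx": 0.107,"dy": -0.008,"dz": -0.118,"rx": 0,"ry": 0,"rz": 0},{"dx": 0,"dy": 0,"dz": 0,"rx": 0,"ry": 0,"rz": 0},{"dx": 0,"dy": 0,"dz": 0,"rx": 0,"ry": 0,"rz": 0}]}}

```text
time_s: 7.53
tool_pos: [592.6, -12.6, 176.0]
ee_rot: [-0.052, 0.931, 0.063, 0.355]
force: [-9.0, -1.8, -4.5]
finger_gap: 0.5
gripper_force: 5.0
```

```bash
cat > lip.py <<'E'
from st import *
p,d,c=cam('top')
v,u=np.mgrid[:384,:512]; P=c['o']+(np.stack([(u-c['cx'])/c['f'],(v-c['cy'])/c['f'],np.ones(u.shape)],-1)*d[...,None])@c['R'].T
for y0 in (-100,70):
    L=P[(abs(P[...,1]-y0)<15)&(abs(P[...,0]-(600-.118*(y0+15)))<12)&(P[...,2]>60)&(P[...,2]<330)]; print(y0,len(L),'bead under',np.percentile(L,[50],axis=0)[:,2]-6.3 if len(L) else '')
rel([0,0,25])
E
python3 lip.py
```

```text
7.5333 [592.58 -12.61 176.04] [ 0.43 -0.18 -0.3   2.28 -0.72  0.42 -0.74] F [-9.05 -1.77 -4.47]
tool axes cols [[0.7394716561503076, 0.07952187183534919, 0.6684743388119869], [0.15406291804456212, -0.9866355765354349, -0.05305522027269597], [0.6553215142461868, 0.1422199388777539, -0.7418404154207914]]
-100 106 bead under [192.36]
70 106 bead under [192.08]
units [ 0.67 -0.05 -0.74]
```

Emit:
{"method": "carry_out", "body": {"commands": [{"dx": -0.05,"dy": -0.01,"dz": -0.04,"rx": 0,"ry": 0,"rz": 0},{"dx": 0.06,"dy": -0.005,"dz": -0.066,"rx": 0,"ry": 0,"rz": 0},{"dx": 0.06,"dy": -0.005,"dz": -0.066,"rx": 0,"ry": 0,"rz": 0},{"dx": 0.06,"dy": -0.005,"dz": -0.066,"rx": 0,"ry": 0,"rz": 0},{"dx": 0.06,"dy": -0.005,"dz": -0.066,"rx": 0,"ry": 0,"rz": 0},{"dx": 0,"dy": 0,"dz": 0,"rx": 0,"ry": 0,"rz": 0},{"dx": 0,"dy": 0,"dz": 0,"rx": 0,"ry": 0,"rz": 0},{"dx": 0,"dy": 0,"dz": 0,"rx": 0,"ry": 0,"rz": 0}]}}

```text
time_s: 8.25
tool_pos: [592.1, -12.7, 186.2]
ee_rot: [-0.052, 0.931, 0.062, 0.357]
force: [-8.4, -0.4, -4.6]
finger_gap: 0.5
gripper_force: 4.4
```

Emit:
{"method": "carry_out", "body": {"commands": [{"dx": 0.027,"dy": -0.002,"dz": -0.03,"rx": 0,"ry": 0,"rz": 0},{"dx": 0.027,"dy": -0.002,"dz": -0.03,"rx": 0,"ry": 0,"rz": 0},{"dx": 0.027,"dy": -0.002,"dz": -0.03,"rx": 0,"ry": 0,"rz": 0},{"dx": 0.027,"dy": -0.002,"dz": -0.03,"rx": 0,"ry": 0,"rz": 0},{"dx": 0,"dy": 0,"dz": 0,"rx": 0,"ry": 0,"rz": 0},{"dx": 0,"dy": 0,"dz": 0,"rx": 0,"ry": 0,"rz": 0},{"dx": 0,"dy": 0,"dz": 0,"rx": 0,"ry": 0,"rz": 0},{"dx": 0,"dy": 0,"dz": 0,"rx": 0,"ry": 0,"rz": 0}]}}

```text
time_s: 8.92
tool_pos: [592.2, -12.7, 190.2]
ee_rot: [-0.052, 0.931, 0.063, 0.357]
force: [-8.1, -0.4, -4.3]
finger_gap: 0.6
gripper_force: 4.4
```

Emit:
{"method": "carry_out", "body": {"commands": [{"dx": 0.027,"dy": -0.002,"dz": -0.03,"rx": 0,"ry": 0,"rz": 0},{"dx": 0.027,"dy": -0.002,"dz": -0.03,"rx": 0,"ry": 0,"rz": 0},{"dx": 0.027,"dy": -0.002,"dz": -0.03,"rx": 0,"ry": 0,"rz": 0},{"dx": 0.027,"dy": -0.002,"dz": -0.03,"rx": 0,"ry": 0,"rz": 0},{"dx": 0,"dy": 0,"dz": 0,"rx": 0,"ry": 0,"rz": 0},{"dx": 0,"dy": 0,"dz": 0,"rx": 0,"ry": 0,"rz": 0},{"dx": 0,"dy": 0,"dz": 0,"rx": 0,"ry": 0,"rz": 0},{"dx": 0,"dy": 0,"dz": 0,"rx": 0,"ry": 0,"rz": 0}]}}

```text
time_s: 9.58
tool_pos: [592.1, -12.7, 194.3]
ee_rot: [-0.052, 0.931, 0.063, 0.357]
force: [-7.2, -0.3, -3.0]
finger_gap: 0.4
gripper_force: 4.4
```

Emit:
{"method": "carry_out", "body": {"commands": [{"dx": 0.027,"dy": -0.002,"dz": -0.03,"rx": 0,"ry": 0,"rz": 0},{"dx": 0.027,"dy": -0.002,"dz": -0.03,"rx": 0,"ry": 0,"rz": 0},{"dx": 0.027,"dy": -0.002,"dz": -0.03,"rx": 0,"ry": 0,"rz": 0},{"dx": 0.027,"dy": -0.002,"dz": -0.03,"rx": 0,"ry": 0,"rz": 0},{"dx": 0.027,"dy": -0.002,"dz": -0.03,"rx": 0,"ry": 0,"rz": 0},{"dx": 0,"dy": 0,"dz": 0,"rx": 0,"ry": 0,"rz": 0},{"dx": 0,"dy": 0,"dz": 0,"rx": 0,"ry": 0,"rz": 0},{"dx": 0,"dy": 0,"dz": 0,"rx": 0,"ry": 0,"rz": 0}]}}

```text
time_s: 10.25
tool_pos: [592.1, -12.7, 199.4]
ee_rot: [-0.052, 0.931, 0.063, 0.357]
force: [-8.0, -1.2, -4.6]
finger_gap: 0.5
gripper_force: 4.3
```

Emit:
{"method": "carry_out", "body": {"commands": [{"dx": 0.027,"dy": -0.002,"dz": -0.03,"rx": 0,"ry": 0,"rz": 0},{"dx": 0.027,"dy": -0.002,"dz": -0.03,"rx": 0,"ry": 0,"rz": 0},{"dx": 0.027,"dy": -0.002,"dz": -0.03,"rx": 0,"ry": 0,"rz": 0},{"dx": 0.027,"dy": -0.002,"dz": -0.03,"rx": 0,"ry": 0,"rz": 0},{"dx": 0,"dy": 0,"dz": 0,"rx": 0,"ry": 0,"rz": 0},{"dx": 0,"dy": 0,"dz": 0,"rx": 0,"ry": 0,"rz": 0},{"dx": 0,"dy": 0,"dz": 0,"rx": 0,"ry": 0,"rz": 0},{"dx": 0,"dy": 0,"dz": 0,"rx": 0,"ry": 0,"rz": 0}]}}

```text
time_s: 10.92
tool_pos: [592.1, -12.8, 203.5]
ee_rot: [-0.052, 0.931, 0.063, 0.357]
force: [-7.3, -0.1, -4.0]
finger_gap: 0.8
gripper_force: 4.3
```

Emit:
{"method": "carry_out", "body": {"commands": [{"dx": 0.027,"dy": -0.002,"dz": -0.03,"rx": 0,"ry": 0,"rz": 0},{"dx": 0.027,"dy": -0.002,"dz": -0.03,"rx": 0,"ry": 0,"rz": 0},{"dx": 0.027,"dy": -0.002,"dz": -0.03,"rx": 0,"ry": 0,"rz": 0},{"dx": 0.027,"dy": -0.002,"dz": -0.03,"rx": 0,"ry": 0,"rz": 0},{"dx": 0,"dy": 0,"dz": 0,"rx": 0,"ry": 0,"rz": 0},{"dx": 0,"dy": 0,"dz": 0,"rx": 0,"ry": 0,"rz": 0},{"dx": 0,"dy": 0,"dz": 0,"rx": 0,"ry": 0,"rz": 0},{"dx": 0,"dy": 0,"dz": 0,"rx": 0,"ry": 0,"rz": 0}]}}

```text
time_s: 11.58
tool_pos: [592.1, -12.7, 207.5]
ee_rot: [-0.052, 0.931, 0.063, 0.357]
force: [-7.6, -0.9, -4.4]
finger_gap: 0.3
gripper_force: 4.2
```

Emit:
{"method": "carry_out", "body": {"commands": [{"dx": 0.027,"dy": -0.002,"dz": -0.03,"rx": 0,"ry": 0,"rz": 0},{"dx": 0.027,"dy": -0.002,"dz": -0.03,"rx": 0,"ry": 0,"rz": 0},{"dx": 0.027,"dy": -0.002,"dz": -0.03,"rx": 0,"ry": 0,"rz": 0},{"dx": 0.027,"dy": -0.002,"dz": -0.03,"rx": 0,"ry": 0,"rz": 0},{"dx": 0,"dy": 0,"dz": 0,"rx": 0,"ry": 0,"rz": 0},{"dx": 0,"dy": 0,"dz": 0,"rx": 0,"ry": 0,"rz": 0},{"dx": 0,"dy": 0,"dz": 0,"rx": 0,"ry": 0,"rz": 0},{"dx": 0,"dy": 0,"dz": 0,"rx": 0,"ry": 0,"rz": 0}]}}

```text
time_s: 12.25
tool_pos: [592.1, -12.7, 211.1]
ee_rot: [-0.052, 0.931, 0.062, 0.357]
force: [-6.7, 0.2, -7.7]
finger_gap: 0.7
gripper_force: 4.9
```

```bash
python3 lip.py
```

```text
12.25 [592.1  -12.73 211.05] [ 0.46 -0.23 -0.31  2.24 -0.66  0.5  -0.82] F [-6.69  0.17 -7.7 ]
tool axes cols [[0.7377160399152816, 0.07895746816543141, 0.6704780105809733], [0.15341348206447208, -0.9867614354779255, -0.05259441961271297], [0.6574491219650147, 0.14166011320922028, -0.7400628786481471]]
-100 106 bead under [226.46]
70 109 bead under [226.74]
units [ 0.67 -0.05 -0.74]
```

Emit:
{"method": "carry_out", "body": {"commands": [{"dx": 0.027,"dy": -0.002,"dz": -0.03,"rx": 0,"ry": 0,"rz": 0},{"dx": 0.027,"dy": -0.002,"dz": -0.03,"rx": 0,"ry": 0,"rz": 0},{"dx": 0.027,"dy": -0.002,"dz": -0.03,"rx": 0,"ry": 0,"rz": 0},{"dx": 0.027,"dy": -0.002,"dz": -0.03,"rx": 0,"ry": 0,"rz": 0},{"dx": 0,"dy": 0,"dz": 0,"rx": 0,"ry": 0,"rz": 0},{"dx": 0,"dy": 0,"dz": 0,"rx": 0,"ry": 0,"rz": 0},{"dx": 0,"dy": 0,"dz": 0,"rx": 0,"ry": 0,"rz": 0},{"dx": 0,"dy": 0,"dz": 0,"rx": 0,"ry": 0,"rz": 0}]}}

```text
time_s: 12.97
tool_pos: [592.1, -12.7, 215.2]
ee_rot: [-0.052, 0.931, 0.062, 0.357]
force: [-5.6, 1.0, -8.3]
finger_gap: 0.3
gripper_force: 5.5
```

Emit:
{"method": "carry_out", "body": {"commands": [{"dx": 0.027,"dy": -0.002,"dz": -0.03,"rx": 0,"ry": 0,"rz": 0},{"dx": 0.027,"dy": -0.002,"dz": -0.03,"rx": 0,"ry": 0,"rz": 0},{"dx": 0.027,"dy": -0.002,"dz": -0.03,"rx": 0,"ry": 0,"rz": 0},{"dx": 0,"dy": 0,"dz": 0,"rx": 0,"ry": 0,"rz": 0},{"dx": 0,"dy": 0,"dz": 0,"rx": 0,"ry": 0,"rz": 0},{"dx": 0,"dy": 0,"dz": 0,"rx": 0,"ry": 0,"rz": 0},{"dx": 0,"dy": 0,"dz": 0,"rx": 0,"ry": 0,"rz": 0},{"dx": 0,"dy": 0,"dz": 0,"rx": 0,"ry": 0,"rz": 0}]}}

```text
time_s: 13.63
tool_pos: [592.1, -12.8, 218.2]
ee_rot: [-0.052, 0.931, 0.062, 0.357]
force: [-7.1, -0.3, -8.7]
finger_gap: 0.5
gripper_force: 5.5
```

Emit:
{"method": "carry_out", "body": {"commands": [{"dx": 0.027,"dy": -0.002,"dz": -0.03,"rx": 0,"ry": 0,"rz": 0},{"dx": 0.027,"dy": -0.002,"dz": -0.03,"rx": 0,"ry": 0,"rz": 0},{"dx": 0.027,"dy": -0.002,"dz": -0.03,"rx": 0,"ry": 0,"rz": 0},{"dx": 0,"dy": 0,"dz": 0,"rx": 0,"ry": 0,"rz": 0},{"dx": 0,"dy": 0,"dz": 0,"rx": 0,"ry": 0,"rz": 0},{"dx": 0,"dy": 0,"dz": 0,"rx": 0,"ry": 0,"rz": 0},{"dx": 0,"dy": 0,"dz": 0,"rx": 0,"ry": 0,"rz": 0},{"dx": 0,"dy": 0,"dz": 0,"rx": 0,"ry": 0,"rz": 0}]}}

```text
time_s: 14.3
tool_pos: [592.1, -12.7, 221.2]
ee_rot: [-0.052, 0.931, 0.062, 0.357]
force: [-7.2, 0.4, -9.4]
finger_gap: 0.5
gripper_force: 5.6
```

Emit:
{"method": "carry_out", "body": {"commands": [{"dx": 0.027,"dy": -0.002,"dz": -0.03,"rx": 0,"ry": 0,"rz": 0},{"dx": 0.027,"dy": -0.002,"dz": -0.03,"rx": 0,"ry": 0,"rz": 0},{"dx": 0,"dy": 0,"dz": 0,"rx": 0,"ry": 0,"rz": 0},{"dx": 0,"dy": 0,"dz": 0,"rx": 0,"ry": 0,"rz": 0},{"dx": 0,"dy": 0,"dz": 0,"rx": 0,"ry": 0,"rz": 0},{"dx": 0,"dy": 0,"dz": 0,"rx": 0,"ry": 0,"rz": 0},{"dx": 0,"dy": 0,"dz": 0,"rx": 0,"ry": 0,"rz": 0},{"dx": 0,"dy": 0,"dz": 0,"rx": 0,"ry": 0,"rz": 0}]}}

```text
time_s: 14.97
tool_pos: [592.1, -12.8, 223.2]
ee_rot: [-0.052, 0.931, 0.062, 0.357]
force: [-6.2, 0.2, -8.7]
finger_gap: 0.6
gripper_force: 5.5
```

Emit:
{"method": "carry_out", "body": {"commands": [{"dx": 0.027,"dy": -0.002,"dz": -0.03,"rx": 0,"ry": 0,"rz": 0},{"dx": 0.027,"dy": -0.002,"dz": -0.03,"rx": 0,"ry": 0,"rz": 0},{"dx": 0,"dy": 0,"dz": 0,"rx": 0,"ry": 0,"rz": 0},{"dx": 0,"dy": 0,"dz": 0,"rx": 0,"ry": 0,"rz": 0},{"dx": 0,"dy": 0,"dz": 0,"rx": 0,"ry": 0,"rz": 0},{"dx": 0,"dy": 0,"dz": 0,"rx": 0,"ry": 0,"rz": 0},{"dx": 0,"dy": 0,"dz": 0,"rx": 0,"ry": 0,"rz": 0},{"dx": 0,"dy": 0,"dz": 0,"rx": 0,"ry": 0,"rz": 0}]}}

```text
time_s: 15.63
tool_pos: [592.1, -12.8, 225.3]
ee_rot: [-0.052, 0.931, 0.062, 0.357]
force: [-7.0, 0.0, -9.8]
finger_gap: 0.6
gripper_force: 5.7
```

Emit:
{"method": "carry_out", "body": {"commands": [{"dx": 0.027,"dy": -0.002,"dz": -0.03,"rx": 0,"ry": 0,"rz": 0},{"dx": 0.027,"dy": -0.002,"dz": -0.03,"rx": 0,"ry": 0,"rz": 0},{"dx": 0,"dy": 0,"dz": 0,"rx": 0,"ry": 0,"rz": 0},{"dx": 0,"dy": 0,"dz": 0,"rx": 0,"ry": 0,"rz": 0},{"dx": 0,"dy": 0,"dz": 0,"rx": 0,"ry": 0,"rz": 0},{"dx": 0,"dy": 0,"dz": 0,"rx": 0,"ry": 0,"rz": 0},{"dx": 0,"dy": 0,"dz": 0,"rx": 0,"ry": 0,"rz": 0},{"dx": 0,"dy": 0,"dz": 0,"rx": 0,"ry": 0,"rz": 0}]}}

```text
time_s: 16.3
tool_pos: [592.1, -12.8, 227.3]
ee_rot: [-0.052, 0.931, 0.062, 0.357]
force: [-6.8, -0.2, -9.8]
finger_gap: 0.4
gripper_force: 5.7
```

Emit:
{"method": "carry_out", "body": {"commands": [{"dx": 0.027,"dy": -0.002,"dz": -0.03,"rx": 0,"ry": 0,"rz": 0},{"dx": 0.027,"dy": -0.002,"dz": -0.03,"rx": 0,"ry": 0,"rz": 0},{"dx": 0,"dy": 0,"dz": 0,"rx": 0,"ry": 0,"rz": 0},{"dx": 0,"dy": 0,"dz": 0,"rx": 0,"ry": 0,"rz": 0},{"dx": 0,"dy": 0,"dz": 0,"rx": 0,"ry": 0,"rz": 0},{"dx": 0,"dy": 0,"dz": 0,"rx": 0,"ry": 0,"rz": 0},{"dx": 0,"dy": 0,"dz": 0,"rx": 0,"ry": 0,"rz": 0},{"dx": 0,"dy": 0,"dz": 0,"rx": 0,"ry": 0,"rz": 0}]}}

```text
time_s: 16.97
tool_pos: [592.2, -12.8, 230.0]
ee_rot: [-0.052, 0.93, 0.062, 0.357]
force: [-9.5, 0.3, -8.0]
finger_gap: 0.6
gripper_force: 5.9
```

Emit:
{"method": "carry_out", "body": {"commands": [{"dx": 0.027,"dy": -0.002,"dz": -0.03,"rx": 0,"ry": 0,"rz": 0},{"dx": 0,"dy": 0,"dz": 0,"rx": 0,"ry": 0,"rz": 0},{"dx": 0,"dy": 0,"dz": 0,"rx": 0,"ry": 0,"rz": 0},{"dx": 0,"dy": 0,"dz": 0,"rx": 0,"ry": 0,"rz": 0},{"dx": 0,"dy": 0,"dz": 0,"rx": 0,"ry": 0,"rz": 0},{"dx": 0,"dy": 0,"dz": 0,"rx": 0,"ry": 0,"rz": 0},{"dx": 0,"dy": 0,"dz": 0,"rx": 0,"ry": 0,"rz": 0},{"dx": 0,"dy": 0,"dz": 0,"rx": 0,"ry": 0,"rz": 0}]}}

```text
time_s: 17.63
tool_pos: [592.3, -12.8, 231.4]
ee_rot: [-0.052, 0.93, 0.063, 0.357]
force: [-11.9, 0.6, -4.9]
finger_gap: 0.9
gripper_force: 6.0
```

```bash
python3 lip.py; python3 -c "
from st import *
for i in range(4): print(arm.read_camera('wrist')[0].shape, arm.state()['force'])"
```

```text
17.6333 [592.33 -12.75 231.39] [ 0.47 -0.25 -0.32  2.21 -0.63  0.54 -0.85] F [-11.9    0.62  -4.92]
tool axes cols [[0.7367360330583896, 0.07912687137290852, 0.6715347763296571], [0.15362683463232116, -0.9867452246938191, -0.052274824005423104], [0.6584973904840024, 0.1416785084996299, -0.7391267732636122]]
-100 111 bead under [247.]
70 121 bead under [247.53]
units [ 0.67 -0.05 -0.74]
17.6833 [592.31 -12.8  231.34] [ 0.47 -0.25 -0.32  2.21 -0.63  0.54 -0.85] F [-12.69   0.63  -4.67]
tool axes cols [[0.7367914551894625, 0.07906118804068876, 0.6714817049669998], [0.15354288279221945, -0.9867572423388753, -0.0522946253034919], [0.6584549602696063, 0.14163146979881522, -0.7391735872303462]]
(384, 512, 3) [-11.19   1.06  -5.31]
(384, 512, 3) [-12.12  -0.29  -5.01]
(384, 512, 3) [-11.76  -0.85  -4.54]
(384, 512, 3) [-12.35   0.05  -4.19]
```

Emit:
{"method": "carry_out", "body": {"commands": [{"dx": -0.054,"dy": 0.004,"dz": 0.06,"rx": 0,"ry": 0,"rz": 0},{"dx": -0.054,"dy": 0.004,"dz": 0.06,"rx": 0,"ry": 0,"rz": 0},{"dx": -0.054,"dy": 0.004,"dz": 0.06,"rx": 0,"ry": 0,"rz": 0},{"dx": -0.054,"dy": 0.004,"dz": 0.06,"rx": 0,"ry": 0,"rz": 0},{"dx": -0.054,"dy": 0.004,"dz": 0.06,"rx": 0,"ry": 0,"rz": 0},{"dx": -0.054,"dy": 0.004,"dz": 0.06,"rx": 0,"ry": 0,"rz": 0},{"dx": 0,"dy": 0,"dz": 0,"rx": 0,"ry": 0,"rz": 0},{"dx": 0,"dy": 0,"dz": 0,"rx": 0,"ry": 0,"rz": 0}]}}

```text
time_s: 18.55
tool_pos: [594.8, -13.6, 221.8]
ee_rot: [-0.051, 0.929, 0.062, 0.36]
force: [-0.4, 0.5, 0.3]
finger_gap: 0.3
gripper_force: 0.0
```

```bash
python3 lip.py
```

```text
18.55 [594.83 -13.65 221.81] [ 0.47 -0.24 -0.31  2.23 -0.65  0.51 -0.83] F [-0.45  0.51  0.32]
tool axes cols [[0.7329094573424907, 0.0778282823289087, 0.6758598122448676], [0.15149783963761154, -0.98716110655859, -0.050609823978717335], [0.6632436444648924, 0.13948372008141988, -0.7352905275530047]]
-100 113 bead under [246.67]
70 121 bead under [246.75]
units [ 0.68 -0.05 -0.74]
```

The sash now stays up by itself: force is about 0 and the bead is at z 247 with the finger about 9 mm lower. I back off and untilt.

Emit:
{"method": "carry_out", "body": {"commands": [{"dx": -0.68,"dy": 0.05,"dz": 0.74,"rx": 0,"ry": 0,"rz": 0},{"dx": -0.68,"dy": 0.05,"dz": 0.74,"rx": 0,"ry": 0,"rz": 0},{"dx": -0.86,"dy": -0.01,"dz": -0.24,"rx": 0,"ry": 0,"rz": 0},{"dx": -0.86,"dy": -0.01,"dz": -0.24,"rx": 0,"ry": 0,"rz": 0},{"dx": -0.86,"dy": -0.01,"dz": -0.24,"rx": 0,"ry": 0,"rz": 0},{"dx": 0,"dy": 0,"dz": 0,"rx": 0,"ry": -1,"rz": 0},{"dx": 0,"dy": 0,"dz": 0,"rx": 0,"ry": -1,"rz": 0},{"dx": 0,"dy": 0,"dz": 0,"rx": 0,"ry": -1,"rz": 0}], "hand": 87}}

```text
time_s: 19.27
tool_pos: [533.1, -20.3, 139.3]
ee_rot: [-0.043, 0.968, 0.068, 0.238]
force: [0.2, 0.1, 1.2]
finger_gap: 45.9
gripper_force: 0.0
```

Run:
```python
from st import *
print(np.array(arm.camera_model('wrist')['T_tool_cam']))
F=np.array([.9931,.1174,0])
tgt=np.array([F,np.cross([0,0,-1],F),[0,0,-1]]).T
print('rotvec to vertical /5deg',np.degrees(Ro.from_matrix(A.T@tgt).as_rotvec())/5)
rel(np.array([483.5,50.8,110])-s['tool_pos'])
p,d,c=cam('top'); q=proj(c,[483.5,50.7,27]); print(q); save('t2',p)
```

```text
19.2667 [533.06 -20.27 139.26] [ 0.57 -0.17 -0.43  2.23 -0.41  0.65 -1.03] F [0.19 0.06 1.16]
tool axes cols [[0.8776443922575692, 0.11064232859546129, 0.4663674472578637], [0.1513957492556128, -0.9871717205476065, -0.050708197152042354], [0.4547742823051606, 0.11510981397801295, -0.8831365029709584]]
[[  -0.     -0.97   -0.26   71.58]
 [   1.     -0.      0.      0.36]
 [  -0.     -0.26    0.97 -161.66]
 [   0.      0.      0.      1.  ]]
rotvec to vertical /5deg [-0.67 -5.56  0.25]
units [-1.97 -3.05  0.46]
(np.float64(246.6790420608365), np.float64(211.50551775817866))
```

Emit:
{"method": "carry_out", "body": {"commands": [{"dx": -0.49,"dy": -0.76,"dz": 0.12,"rx": 0,"ry": 0,"rz": 0},{"dx": -0.49,"dy": -0.76,"dz": 0.12,"rx": 0,"ry": 0,"rz": 0},{"dx": 0,"dy": 0,"dz": 0,"rx": -0.11,"ry": -0.93,"rz": 0.04},{"dx": 0,"dy": 0,"dz": 0,"rx": -0.11,"ry": -0.93,"rz": 0.04},{"dx": 0,"dy": 0,"dz": 0,"rx": -0.11,"ry": -0.93,"rz": 0.04},{"dx": 0,"dy": 0,"dz": 0,"rx": -0.11,"ry": -0.93,"rz": 0.04},{"dx": 0,"dy": 0,"dz": 0,"rx": -0.11,"ry": -0.93,"rz": 0.04},{"dx": 0,"dy": 0,"dz": 0,"rx": -0.11,"ry": -0.93,"rz": 0.04}], "hand": 87}}

```text
time_s: 19.98
tool_pos: [510.1, 16.5, 125.0]
ee_rot: [-0.002, 0.998, 0.06, 0.0]
force: [-0.7, 0.6, 0.2]
finger_gap: 86.4
gripper_force: 0.0
```

```bash
cat > rv.py <<'E'
from st import *
F=np.array([.9931,.1174,0])
def vert(deg=0):
    t=np.radians(deg); z=np.array([0,0,-1])*np.cos(t)+F*np.sin(t); y=np.cross([0,0,-1],F)
    T=np.array([np.cross(y,z),y,z]).T
    print('rot units',np.degrees(Ro.from_matrix(A.T@T).as_rotvec())/5)
E
python3 -c "
from rv import *
vert(); rel(np.array([483.5,50.8,100])-s['tool_pos'])"
```

```text
19.9833 [510.14  16.47 124.97] [ 0.54  0.14 -0.66  1.9   0.09  1.13 -1.61] F [-0.65  0.64  0.24]
tool axes cols [[0.9927165842016463, 0.12046948841885849, 0.0009411753898185406], [0.12047211569573277, -0.9927102487835706, -0.0035820803809324866], [0.0005027830644095711, 0.0036693759905472257, -0.999993141420995]]
rot units [-0.04 -0.01  0.04]
units [-0.89 -1.49  1.  ]
```

Emit:
{"method": "carry_out", "body": {"commands": [{"dx": -0.45,"dy": -0.75,"dz": 0.3,"rx": 0,"ry": 0,"rz": 0},{"dx": -0.45,"dy": -0.74,"dz": 0.3,"rx": 0,"ry": 0,"rz": 0},{"dx": 0,"dy": 0,"dz": 0.4,"rx": 0,"ry": 0,"rz": 0},{"dx": 0,"dy": 0,"dz": 0,"rx": 0,"ry": 0,"rz": 0},{"dx": 0,"dy": 0,"dz": 0,"rx": 0,"ry": 0,"rz": 0},{"dx": 0,"dy": 0,"dz": 0,"rx": 0,"ry": 0,"rz": 0},{"dx": 0,"dy": 0,"dz": 0,"rx": 0,"ry": 0,"rz": 0},{"dx": 0,"dy": 0,"dz": 0,"rx": 0,"ry": 0,"rz": 0}]}}

```text
time_s: 20.65
tool_pos: [483.1, 49.9, 100.0]
ee_rot: [-0.001, 0.998, 0.06, 0.001]
force: [0.0, -0.6, -0.7]
finger_gap: 87.0
gripper_force: 0.0
```

Run:
```python
from rv import *
p,d,c=cam('wrist'); save('w2',p)
hsv=cv2.cvtColor(p,cv2.COLOR_RGB2HSV)
mk=((abs(hsv[...,0].astype(int)-19)<9)&(hsv[...,1]>110)&(hsv[...,2]>90)).astype(np.uint8)
k,l,st,ce=cv2.connectedComponentsWithStats(mk); i=1+st[1:,4].argmax()
cn=max(cv2.findContours((l==i).astype(np.uint8),0,2)[0],key=cv2.contourArea)
e=cv2.fitEllipse(cn); print(st[i],e,onz(c,*e[0],27))
```

```text
20.65 [483.1   49.88 100.03] [ 0.51  0.12 -0.69  1.98  0.08  1.07 -1.67] F [ 0.01 -0.58 -0.74]
tool axes cols [[0.992847565023281, 0.11935984227899568, 0.0026345167442380297], [0.119366336193236, -0.9928472253691049, -0.0024626937839925997], [0.002321725898066355, 0.002759552138234448, -0.9999934972092824]]
[ 224  160   76   74 4214] ((261.6373596191406, 196.85035705566406), (73.27835845947266, 74.29763793945312), 84.52702331542969) [487.89  48.84  27.  ]
```

View pics/w2.png

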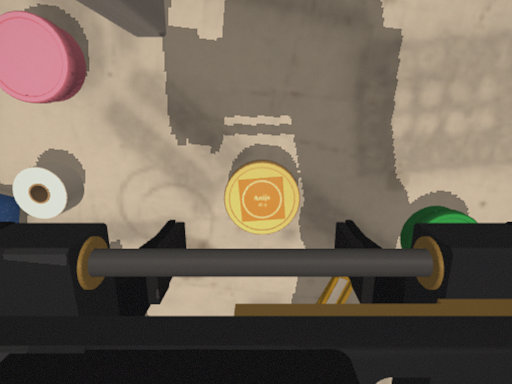

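The close view shows the gold pastille tin at (262,197), about 74 px wide, centred between the fingers. The pink, green, blue and label roll are clear of the gripper. I descend and grip.

Emit:
{"method": "carry_out", "body": {"commands": [{"dx": 0.08,"dy": 0,"dz": 0.8,"rx": 0,"ry": 0,"rz": 0},{"dx": 0,"dy": 0,"dz": 0.8,"rx": 0,"ry": 0,"rz": 0},{"dx": 0,"dy": 0,"dz": 0.8,"rx": 0,"ry": 0,"rz": 0},{"dx": 0,"dy": 0,"dz": 0.7,"rx": 0,"ry": 0,"rz": 0},{"dx": 0,"dy": 0,"dz": 0.5,"rx": 0,"ry": 0,"rz": 0},{"dx": 0,"dy": 0,"dz": 0,"rx": 0,"ry": 0,"rz": 0},{"dx": 0,"dy": 0,"dz": 0,"rx": 0,"ry": 0,"rz": 0},{"dx": 0,"dy": 0,"dz": 0,"rx": 0,"ry": 0,"rz": 0}]}}

```text
time_s: 21.37
tool_pos: [485.4, 51.0, 10.3]
ee_rot: [-0.001, 0.998, 0.06, 0.001]
force: [0.3, 0.5, 0.1]
finger_gap: 86.8
gripper_force: 0.0
```

Emit:
{"method": "carry_out", "body": {"commands": [{"dx": 0,"dy": 0,"dz": 0,"rx": 0,"ry": 0,"rz": 0},{"dx": 0,"dy": 0,"dz": 0,"rx": 0,"ry": 0,"rz": 0},{"dx": 0,"dy": 0,"dz": 0,"rx": 0,"ry": 0,"rz": 0},{"dx": 0,"dy": 0,"dz": 0,"rx": 0,"ry": 0,"rz": 0},{"dx": 0,"dy": 0,"dz": 0,"rx": 0,"ry": 0,"rz": 0},{"dx": 0,"dy": 0,"dz": 0,"rx": 0,"ry": 0,"rz": 0},{"dx": 0,"dy": 0,"dz": 0,"rx": 0,"ry": 0,"rz": 0},{"dx": 0,"dy": 0,"dz": 0,"rx": 0,"ry": 0,"rz": 0}], "hand": 55}}

```text
time_s: 22.03
tool_pos: [484.6, 50.7, 9.7]
ee_rot: [-0.001, 0.998, 0.06, 0.001]
force: [-1.5, -1.1, 3.8]
finger_gap: 60.0
gripper_force: 30.0
```

Emit:
{"method": "carry_out", "body": {"commands": [{"dx": 0,"dy": 0,"dz": -0.4,"rx": 0,"ry": 0,"rz": 0},{"dx": 0.26,"dy": 0.79,"dz": 0,"rx": 0,"ry": 0,"rz": 0},{"dx": 0.26,"dy": 0.79,"dz": 0,"rx": 0,"ry": 0,"rz": 0},{"dx": 0.26,"dy": 0.79,"dz": 0,"rx": 0,"ry": 0,"rz": 0},{"dx": 0.26,"dy": 0.79,"dz": 0,"rx": 0,"ry": 0,"rz": 0},{"dx": 0,"dy": 0,"dz": 0,"rx": 0,"ry": 0,"rz": 0},{"dx": 0,"dy": 0,"dz": 0.2,"rx": 0,"ry": 0,"rz": 0},{"dx": 0,"dy": 0,"dz": 0.16,"rx": 0,"ry": 0,"rz": 0}]}}

```text
time_s: 22.7
tool_pos: [519.4, -23.6, 10.0]
ee_rot: [-0.002, 0.998, 0.06, 0.0]
force: [0.0, -0.2, -0.7]
finger_gap: 60.1
gripper_force: 30.0
```

Emit:
{"method": "carry_out", "body": {"commands": [{"dx": 0,"dy": 0,"dz": 0.04,"rx": 0,"ry": 0,"rz": 0},{"dx": 0,"dy": 0,"dz": 0,"rx": 0,"ry": 0,"rz": 0},{"dx": 0,"dy": 0,"dz": 0,"rx": 0,"ry": 0,"rz": 0},{"dx": 0,"dy": 0,"dz": 0,"rx": 0,"ry": 0,"rz": 0},{"dx": 0,"dy": 0,"dz": 0,"rx": 0,"ry": 0,"rz": 0},{"dx": 0,"dy": 0,"dz": 0,"rx": 0,"ry": 0,"rz": 0},{"dx": 0,"dy": 0,"dz": 0,"rx": 0,"ry": 0,"rz": 0},{"dx": 0,"dy": 0,"dz": 0,"rx": 0,"ry": 0,"rz": 0}]}}

```text
time_s: 23.37
tool_pos: [519.4, -23.5, 9.6]
ee_rot: [-0.001, 0.998, 0.061, 0.0]
force: [-2.0, -1.5, 5.1]
finger_gap: 60.3
gripper_force: 30.0
```

Emit:
{"method": "carry_out", "body": {"commands": [{"dx": 0,"dy": 0,"dz": 0,"rx": 0,"ry": 0,"rz": 0},{"dx": 0,"dy": 0,"dz": 0,"rx": 0,"ry": 0,"rz": 0},{"dx": 0,"dy": 0,"dz": -0.2,"rx": 0,"ry": 0,"rz": 0},{"dx": 0,"dy": 0,"dz": 0,"rx": 0,"ry": 1,"rz": 0},{"dx": 0,"dy": 0,"dz": 0,"rx": 0,"ry": 1,"rz": 0},{"dx": 0,"dy": 0,"dz": 0,"rx": 0,"ry": 1,"rz": 0},{"dx": 0,"dy": 0,"dz": 0,"rx": 0,"ry": 1,"rz": 0},{"dx": 0,"dy": 0,"dz": 0,"rx": 0,"ry": 0,"rz": 0}], "hand": 87}}

```text
time_s: 24.03
tool_pos: [513.8, -25.0, 11.3]
ee_rot: [-0.011, 0.983, 0.059, 0.171]
force: [-1.6, 0.3, -1.2]
finger_gap: 86.8
gripper_force: 0.0
```

```bash
python3 -c "
from rv import *
vert(40)
p,d,c=cam('top'); save('t3',p)
hsv=cv2.cvtColor(p,cv2.COLOR_RGB2HSV)
mk=((abs(hsv[...,0].astype(int)-19)<9)&(hsv[...,1]>110)&(hsv[...,2]>90)).astype(np.uint8)
k,l,st,ce=cv2.connectedComponentsWithStats(mk)
for i in range(1,k):
  if st[i,4]>25: print(st[i],ce[i],onz(c,*ce[i],27))
"
```

```text
24.0333 [513.8  -24.96  11.32] [ 0.71  0.09 -0.68  2.27  0.    0.46 -1.42] F [-1.63  0.3  -1.25]
tool axes cols [[0.9344939176284087, 0.11189139950160011, 0.3379370246556041], [0.11952397086401605, -0.9928296993558404, -0.0017912191070426284], [0.3353134925773296, 0.04206545844947982, -0.9411670196628378]]
rot units [-0.03  4.05  0.01]
[262 190  20   9 123] [271.01 193.98] [534.41 -20.57  27.  ]
[262 199  21   4  37] [271.7  200.78] [514.42 -22.34  27.  ]
[262 257  10  29 146] [266.97 273.83] [305.27  -6.11  27.  ]
```

Emit:
{"method": "carry_out", "body": {"commands": [{"dx": 0,"dy": 0,"dz": -0.1,"rx": 0,"ry": 1,"rz": 0},{"dx": 0,"dy": 0,"dz": 0,"rx": 0,"ry": 1,"rz": 0},{"dx": 0.2,"dy": 0,"dz": 0.07,"rx": 0,"ry": 0,"rz": 0},{"dx": 0.2,"dy": 0,"dz": 0.07,"rx": 0,"ry": 0,"rz": 0},{"dx": 0,"dy": 0,"dz": 0,"rx": 0,"ry": 0,"rz": 0},{"dx": 0,"dy": 0,"dz": 0,"rx": 0,"ry": 0,"rz": 0},{"dx": 0,"dy": 0,"dz": 0,"rx": 0,"ry": 0,"rz": 0},{"dx": 0,"dy": 0,"dz": 0,"rx": 0,"ry": 0,"rz": 0}]}}

```text
time_s: 24.75
tool_pos: [529.8, -20.5, 18.4]
ee_rot: [-0.02, 0.967, 0.06, 0.247]
force: [0.9, -0.8, -0.1]
finger_gap: 86.9
gripper_force: 0.0
```

```bash
python3 -c "
from rv import *
vert(40); rel(25*F); rel([0,0,25])
"
```

```text
24.75 [529.83 -20.45  18.37] [ 0.78  0.05 -0.72  2.35 -0.25  0.27 -1.16] F [ 0.94 -0.81 -0.15]
tool axes cols [[0.8710018714462608, 0.10552168198805695, 0.4798134164105073], [0.12483786564213675, -0.9921413993308492, -0.008423243777794836], [0.4751539195240078, 0.06723554390525689, -0.8773301171148389]]
rot units [-0.13  2.27  0.02]
units [0.88 0.01 0.48]
units [ 0.48 -0.01 -0.88]
```

Emit:
{"method": "carry_out", "body": {"commands": [{"dx": -0.25,"dy": 0,"dz": 0.15,"rx": 0,"ry": 0,"rz": 0},{"dx": 0,"dy": 0,"dz": 0,"rx": 0,"ry": 0,"rz": 0},{"dx": 0,"dy": 0,"dz": 0,"rx": 0,"ry": 0,"rz": 0},{"dx": 0,"dy": 0,"dz": 0,"rx": 0,"ry": 0,"rz": 0},{"dx": 0,"dy": 0,"dz": 0,"rx": 0,"ry": 0,"rz": 0},{"dx": 0,"dy": 0,"dz": 0,"rx": 0,"ry": 0,"rz": 0},{"dx": 0,"dy": 0,"dz": 0,"rx": 0,"ry": 0,"rz": 0},{"dx": 0,"dy": 0,"dz": 0,"rx": 0,"ry": 0,"rz": 0}], "hand": 55}}

```text
time_s: 25.42
tool_pos: [525.8, -21.4, 11.9]
ee_rot: [-0.019, 0.967, 0.059, 0.247]
force: [0.2, -0.1, 0.6]
finger_gap: 60.2
gripper_force: 30.0
```

Emit:
{"method": "carry_out", "body": {"commands": [{"dx": 0.12,"dy": 0,"dz": -0.21,"rx": 0,"ry": 0,"rz": 0},{"dx": 0.6,"dy": 0.01,"dz": 0.33,"rx": 0,"ry": 0,"rz": 0},{"dx": 0.6,"dy": 0.01,"dz": 0.33,"rx": 0,"ry": 0,"rz": 0},{"dx": 0.6,"dy": 0.01,"dz": 0.33,"rx": 0,"ry": 0,"rz": 0},{"dx": 0.6,"dy": 0.01,"dz": 0.33,"rx": 0,"ry": 0,"rz": 0},{"dx": 0.6,"dy": 0.01,"dz": 0.33,"rx": 0,"ry": 0,"rz": 0},{"dx": 0,"dy": 0,"dz": 0,"rx": 0,"ry": 0,"rz": 0},{"dx": 0,"dy": 0,"dz": 0,"rx": 0,"ry": 0,"rz": 0}]}}

```text
time_s: 26.08
tool_pos: [611.3, -11.5, 18.1]
ee_rot: [-0.019, 0.967, 0.06, 0.247]
force: [-0.5, 0.4, 0.1]
finger_gap: 59.8
gripper_force: 30.0
```

```bash
python3 -c "
from rv import *
print('d',(s['tool_pos']-np.array([634,-11,0]))@F, 'lat',(s['tool_pos']-np.array([634,-11,0]))@np.cross([0,0,1],F))
vert(45); rel(25*F); rel([0,0,25])
"
```

```text
26.0833 [611.32 -11.54  18.06] [ 0.56  0.22 -0.57  2.18  0.12  0.28 -1.53] F [-0.49  0.42  0.1 ]
tool axes cols [[0.8708632796366031, 0.10566637556982848, 0.48003308766637715], [0.12482631199418313, -0.9921458513385999, -0.008062351117125988], [0.47541091701233645, 0.06694196550401642, -0.8772133339387567]]
d -22.58361371181557 lat 2.126770487265728
rot units [-0.13  3.26  0.01]
units [0.88 0.01 0.48]
units [ 0.48 -0.01 -0.88]
```

Emit:
{"method": "carry_out", "body": {"commands": [{"dx": -0.115,"dy": 0,"dz": 0.21,"rx": 0,"ry": 0,"rz": 0},{"dx": 0,"dy": 0,"dz": 0.02,"rx": 0,"ry": 0,"rz": 0},{"dx": 0,"dy": 0,"dz": 0,"rx": 0,"ry": 0,"rz": 0},{"dx": 0,"dy": 0,"dz": 0,"rx": 0,"ry": 0,"rz": 0},{"dx": 0,"dy": 0,"dz": 0,"rx": 0,"ry": 0,"rz": 0},{"dx": 0,"dy": 0,"dz": 0,"rx": 0,"ry": 0,"rz": 0},{"dx": 0,"dy": 0,"dz": 0,"rx": 0,"ry": 0,"rz": 0},{"dx": 0,"dy": 0,"dz": 0,"rx": 0,"ry": 0,"rz": 0}]}}

```text
time_s: 26.75
tool_pos: [611.0, -12.1, 11.5]
ee_rot: [-0.019, 0.967, 0.059, 0.247]
force: [-2.5, 0.2, 5.1]
finger_gap: 60.2
gripper_force: 30.0
```

Emit:
{"method": "carry_out", "body": {"commands": [{"dx": 0,"dy": 0,"dz": 0,"rx": 0,"ry": 0,"rz": 0},{"dx": 0,"dy": 0,"dz": 0,"rx": 0,"ry": 0,"rz": 0},{"dx": 0,"dy": 0,"dz": 0,"rx": 0,"ry": 0,"rz": 0},{"dx": -0.6,"dy": -0.05,"dz": -0.33,"rx": 0,"ry": 0,"rz": 0},{"dx": -0.6,"dy": 0,"dz": -0.33,"rx": 0,"ry": 0,"rz": 0},{"dx": -0.6,"dy": 0,"dz": -0.33,"rx": 0,"ry": 0,"rz": 0},{"dx": 0,"dy": 0,"dz": 0,"rx": 0,"ry": 0,"rz": 0},{"dx": 0,"dy": 0,"dz": 0,"rx": 0,"ry": 0,"rz": 0}], "hand": 87}}

```text
time_s: 27.42
tool_pos: [559.5, -17.8, 11.1]
ee_rot: [-0.019, 0.967, 0.059, 0.247]
force: [1.0, -0.8, 0.4]
finger_gap: 86.8
gripper_force: 0.0
```

```bash
cat > look.py <<'E'
from rv import *
import sys
print('d',(s['tool_pos']-np.array([634,-11,0]))@F, 'lat',(s['tool_pos']-np.array([634,-11,0]))@np.cross([0,0,1],F))
vert(45); rel(25*F); rel([0,0,25])
p,d,c=cam('wrist'); save(sys.argv[1],p)
hsv=cv2.cvtColor(p,cv2.COLOR_RGB2HSV)
mk=((abs(hsv[...,0].astype(int)-21)<12)&(hsv[...,1]>100)&(hsv[...,2]>80)).astype(np.uint8); mk[230:]=0
k,l,st,ce=cv2.connectedComponentsWithStats(mk)
for i in range(1,k):
  if st[i,4]>200:
    w=onz(c,*ce[i],27)-np.array([634,-11,0]); print(st[i],ce[i],'case x,y',w@F,w@np.cross([0,0,1],F))
E
python3 look.py w3
```

```text
27.4167 [559.47 -17.76  11.14] [ 0.71  0.14 -0.68  2.3  -0.02  0.25 -1.38] F [ 0.97 -0.8   0.43]
tool axes cols [[0.871351350475523, 0.10409167721012685, 0.4794911331401917], [0.12265638557089231, -0.9924212071037861, -0.007453775509685536], [0.4750812931522003, 0.06530750666077328, -0.877515067945039]]
d -74.81192317678011 lat 2.035450142868344
rot units [-0.11  3.27 -0.  ]
units [0.88 0.01 0.48]
units [ 0.48 -0.01 -0.88]
[ 207  106  109  105 8656] [261.1  158.19] case x,y -31.137047539917788 1.0365435140215842
```

View pics/w3.png

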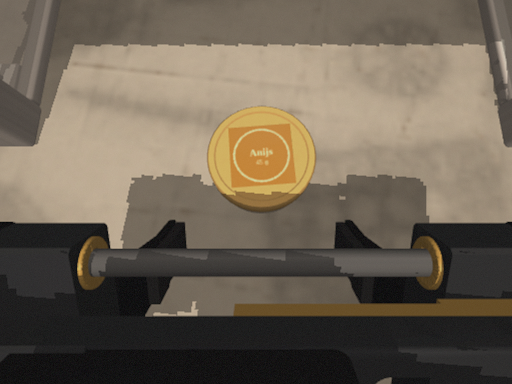

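The wrist view shows the tin upright at (261,158), about 31 mm in front of the sash plane and on the case's centre line. I narrow the fingers and push it in with two-point contact, tilting further on the way.

Emit:
{"method": "carry_out", "body": {"commands": [{"dx": 0,"dy": 0,"dz": 0,"rx": 0,"ry": 0,"rz": 0},{"dx": 0,"dy": 0,"dz": 0,"rx": 0,"ry": 0,"rz": 0},{"dx": 0,"dy": 0,"dz": 0,"rx": 0,"ry": 0,"rz": 0},{"dx": 0,"dy": 0,"dz": 0,"rx": 0,"ry": 0,"rz": 0},{"dx": 0,"dy": 0,"dz": 0,"rx": 0,"ry": 0,"rz": 0},{"dx": 0.21,"dy": 0,"dz": 0.115,"rx": 0,"ry": 0,"rz": 0},{"dx": 0.21,"dy": 0,"dz": 0.115,"rx": 0,"ry": 0,"rz": 0},{"dx": 0.21,"dy": 0,"dz": 0.115,"rx": 0,"ry": 0,"rz": 0}], "hand": 35}}

```text
time_s: 28.13
tool_pos: [578.4, -14.9, 11.5]
ee_rot: [-0.019, 0.967, 0.059, 0.247]
force: [-0.8, -0.1, 0.3]
finger_gap: 41.4
gripper_force: 0.3
```

Emit:
{"method": "carry_out", "body": {"commands": [{"dx": 0.21,"dy": 0,"dz": 0.115,"rx": 0,"ry": 0,"rz": 0},{"dx": 0.21,"dy": 0,"dz": 0.115,"rx": 0,"ry": 0,"rz": 0},{"dx": 0.21,"dy": 0,"dz": 0.115,"rx": 0,"ry": 0,"rz": 0},{"dx": 0.21,"dy": 0,"dz": 0.115,"rx": 0,"ry": 0,"rz": 0},{"dx": 0.21,"dy": 0,"dz": 0.115,"rx": 0,"ry": 0,"rz": 0},{"dx": 0,"dy": 0,"dz": 0,"rx": 0,"ry": 0.9,"rz": 0},{"dx": 0,"dy": 0,"dz": 0,"rx": 0,"ry": 0.9,"rz": 0},{"dx": 0,"dy": 0,"dz": 0,"rx": 0,"ry": 0.9,"rz": 0}]}}

```text
time_s: 28.8
tool_pos: [603.6, -18.0, 5.4]
ee_rot: [-0.013, 0.956, 0.056, 0.288]
force: [-2.2, 4.8, 6.6]
finger_gap: 35.0
gripper_force: 3.6
```

```bash
python3 look.py w4
```

```text
28.8 [603.57 -17.95   5.44] [ 0.7   0.23 -0.7   2.27  0.49  0.13 -1.86] F [-2.16  4.83  6.59]
tool axes cols [[0.8273817895708611, 0.10006860269620987, 0.5526532810369876], [0.11510395811097246, -0.9933248524758826, 0.007537657524294625], [0.5497185217124371, 0.05737605953874976, -0.8333771863196753]]
d -31.032682421502784 lat -3.3315996565651003
rot units [0.08 2.29 0.03]
units [ 0.83 -0.    0.55]
units [ 0.55  0.01 -0.83]
[ 192  102  110  105 8592] [246.83 154.18] case x,y 12.59019195661466 3.607102801524352
```

Emit:
{"method": "carry_out", "body": {"commands": [{"dx": 0,"dy": 0,"dz": -0.29,"rx": 0,"ry": 0,"rz": 0},{"dx": 0,"dy": -0.24,"dz": 0,"rx": 0,"ry": 0,"rz": 0},{"dx": 0.2,"dy": 0,"dz": 0.13,"rx": 0,"ry": 0,"rz": 0},{"dx": 0.2,"dy": 0,"dz": 0.13,"rx": 0,"ry": 0,"rz": 0},{"dx": 0.2,"dy": 0,"dz": 0.13,"rx": 0,"ry": 0,"rz": 0},{"dx": 0.2,"dy": 0,"dz": 0.13,"rx": 0,"ry": 0,"rz": 0},{"dx": 0,"dy": 0,"dz": 0,"rx": 0,"ry": 0,"rz": 0},{"dx": 0,"dy": 0,"dz": 0,"rx": 0,"ry": 0,"rz": 0}]}}

```text
time_s: 29.52
tool_pos: [622.6, -10.6, 11.3]
ee_rot: [-0.013, 0.956, 0.056, 0.287]
force: [0.4, -0.3, -0.2]
finger_gap: 35.0
gripper_force: 0.0
```

```bash
python3 look.py w5
```

```text
29.5167 [622.61 -10.59  11.31] [ 0.64  0.25 -0.66  2.23  0.51  0.15 -1.89] F [ 0.42 -0.34 -0.17]
tool axes cols [[0.8285026549386442, 0.10042906225084827, 0.5509059395350836], [0.11485413858045906, -0.9933472131648536, 0.008357089718298873], [0.5480801744366955, 0.05634995610498943, -0.8345254968162491]]
d -11.263264438656039 lat 1.7408818754465352
rot units [0.09 2.31 0.04]
units [ 0.83 -0.    0.55]
units [ 0.55  0.01 -0.83]
[ 206  125  108  105 8494] [259.97 176.89] case x,y 21.048146807601647 1.3270818510671556
```

Emit:
{"method": "carry_out", "body": {"commands": [{"dx": 0.2,"dy": 0,"dz": 0.13,"rx": 0,"ry": 0,"rz": 0},{"dx": 0.2,"dy": 0,"dz": 0.13,"rx": 0,"ry": 0,"rz": 0},{"dx": 0.22,"dy": 0,"dz": 0.12,"rx": 0,"ry": 0.4,"rz": 0},{"dx": 0.22,"dy": 0,"dz": 0.12,"rx": 0,"ry": 0.4,"rz": 0},{"dx": 0,"dy": 0,"dz": 0,"rx": 0,"ry": 0,"rz": 0},{"dx": 0,"dy": 0,"dz": 0,"rx": 0,"ry": 0,"rz": 0},{"dx": 0,"dy": 0,"dz": 0,"rx": 0,"ry": 0,"rz": 0},{"dx": 0,"dy": 0,"dz": 0,"rx": 0,"ry": 0,"rz": 0}]}}

```text
time_s: 30.23
tool_pos: [641.7, -10.2, 11.5]
ee_rot: [-0.012, 0.95, 0.055, 0.308]
force: [-0.4, 0.3, -0.7]
finger_gap: 35.4
gripper_force: 0.0
```

```bash
python3 look.py w6
```

```text
30.2333 [641.67 -10.21  11.46] [ 0.58  0.27 -0.6   2.22  0.77  0.1  -2.15] F [-0.43  0.31 -0.67]
tool axes cols [[0.8045530090998967, 0.09695474213331406, 0.5859131621035357], [0.11175721033568795, -0.993675000264381, 0.010969037677345049], [0.5832707617275928, 0.05665484822541477, -0.8102996030396836]]
d 7.711360295387094 lat -0.11485857357933686
rot units [0.14 1.83 0.03]
units [ 0.81 -0.01  0.59]
units [ 0.59  0.01 -0.81]
[ 205  128  107  102 8346] [258.08 178.72] case x,y 38.83485712866903 0.4892174956008301
```

Emit:
{"method": "carry_out", "body": {"commands": [{"dx": 0.16,"dy": 0,"dz": 0.117,"rx": 0,"ry": 0,"rz": 0},{"dx": 0.16,"dy": 0,"dz": 0.117,"rx": 0,"ry": 0,"rz": 0},{"dx": 0.16,"dy": 0,"dz": 0.117,"rx": 0,"ry": 0,"rz": 0},{"dx": 0,"dy": 0,"dz": 0,"rx": 0,"ry": 0,"rz": 0},{"dx": 0,"dy": 0,"dz": 0,"rx": 0,"ry": 0,"rz": 0},{"dx": 0,"dy": 0,"dz": 0,"rx": 0,"ry": 0,"rz": 0},{"dx": 0,"dy": 0,"dz": 0,"rx": 0,"ry": 0,"rz": 0},{"dx": 0,"dy": 0,"dz": 0,"rx": 0,"ry": 0,"rz": 0}]}}

```text
time_s: 30.95
tool_pos: [656.0, -8.5, 11.0]
ee_rot: [-0.012, 0.95, 0.055, 0.308]
force: [-0.2, 0.3, 0.6]
finger_gap: 35.2
gripper_force: 0.0
```

```bash
python3 look.py w7
```

```text
30.95 [655.97  -8.45  11.02] [ 0.55  0.3  -0.58  2.19  0.78  0.11 -2.17] F [-0.24  0.26  0.6 ]
tool axes cols [[0.8047199120616148, 0.09790006492954909, 0.585526635105814], [0.11249103786955181, -0.9935858970513397, 0.011525258336173523], [0.5828993305285038, 0.05659189400854641, -0.8105712356122362]]
d 22.112364833029243 lat -0.050804099059496385
rot units [0.14 1.83 0.04]
units [ 0.81 -0.    0.59]
units [ 0.59  0.01 -0.81]
[ 219  208   84   22 1308] [260.36 216.42] case x,y 30.829060670209156 -0.5683635392065629
```

Emit:
{"method": "carry_out", "body": {"commands": [{"dx": -0.5,"dy": 0,"dz": -0.37,"rx": 0,"ry": 0,"rz": 0},{"dx": -0.8,"dy": 0,"dz": -0.6,"rx": 0,"ry": 0,"rz": 0},{"dx": -0.8,"dy": 0,"dz": -0.6,"rx": 0,"ry": 0,"rz": 0},{"dx": -0.8,"dy": 0,"dz": -0.6,"rx": 0,"ry": -0.5,"rz": 0},{"dx": -0.8,"dy": 0,"dz": -0.6,"rx": 0,"ry": -1,"rz": 0},{"dx": -0.8,"dy": 0,"dz": -0.6,"rx": 0,"ry": -1,"rz": 0},{"dx": 0,"dy": 0,"dz": 0,"rx": 0,"ry": 0,"rz": 0},{"dx": 0,"dy": 0,"dz": 0,"rx": 0,"ry": 0,"rz": 0}]}}

```text
time_s: 31.67
tool_pos: [540.8, -25.3, 14.8]
ee_rot: [-0.005, 0.973, 0.052, 0.226]
force: [-0.3, 0.3, -0.0]
finger_gap: 35.0
gripper_force: 0.0
```

```bash
python3 look.py w8; python3 lip.py
python3 - <<'E'
from h import *
a,b=[cam(n) for n in ('wrist','top')]
k=dict(interpolation=2)
cv2.imwrite('pics/f.png',np.hstack([cv2.resize(a[0],(430,322)),cv2.resize(b[0][60:240,160:365],(366,322),**k)])[:,:,::-1])
E
```

```text
31.6667 [540.76 -25.25  14.8 ] [ 1.32  0.28 -1.34  2.29  0.63  0.38 -1.95] F [-0.29  0.27 -0.05]
tool axes cols [[0.8923470138418224, 0.09901528637137685, 0.44035528832112], [0.10334400490418236, -0.9945441983732866, 0.014207537872596827], [0.4393595606538531, 0.032830025081184086, -0.8977111817924639]]
d -94.2647616933053 lat -3.2058876523073225
rot units [ 0.23  3.78 -0.04]
units [ 0.9  -0.01  0.44]
units [ 0.44  0.01 -0.9 ]
[ 204    0   97   52 4015] [252.45  22.22] case x,y 39.437376313611125 -0.7256990555609545
31.7167 [540.43 -24.91  14.09] [ 1.31  0.28 -1.33  2.29  0.63  0.38 -1.95] F [-0.32  0.46  0.62]
tool axes cols [[0.8926085511543846, 0.1005236801245521, 0.43948260959938656], [0.10468396176998057, -0.9943949304664539, 0.014832073717375528], [0.4385102536477469, 0.03276754487039188, -0.8981286352460629]]
-100 111 bead under [246.91]
70 123 bead under [246.84]
units [ 0.44  0.01 -0.9 ]
```

View pics/f.png

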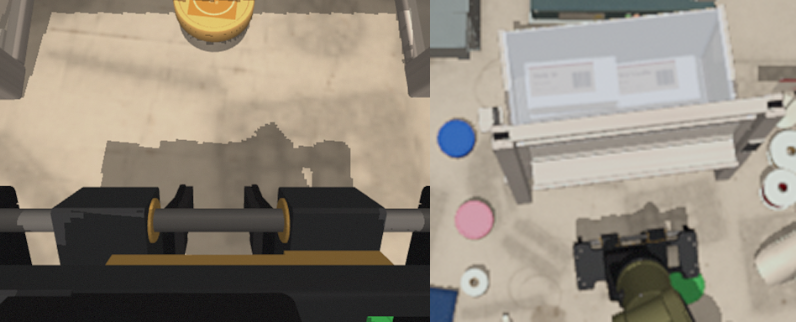

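Run:
```python
from rv import *
p,d,c=cam('wrist')
hsv=cv2.cvtColor(p,cv2.COLOR_RGB2HSV)
mk=((abs(hsv[...,0].astype(int)-21)<12)&(hsv[...,1]>100)&(hsv[...,2]>60)); mk[120:]=0
v,u=np.nonzero(mk); print(v.max(),u.min(),u.max())
O=np.array([634,-11,0])
f=lambda u,v,z:((onz(c,u,v,z)-O)@F,(onz(c,u,v,z)-O)@np.cross([0,0,1],F))
print('near base',f(np.median(u[v==v.max()]),v.max()+.5,2))
D=[pt(c,a,b,d[b,a])-O for a,b in zip(u,v) if d[b,a]>0]; D=np.array(D); top=D[D[:,2]>20]
print('z',np.percentile(D[:,2],[2,50,98]),'near x',np.percentile(D@F,[1,5,50,99]), 'top near', np.percentile(top@F,[1,5,50]))
for r in (0,5,10,15,20): w=u[v==r]; print(r,w.min(),w.max(),f(w.min(),r,27),f(w.max(),r,27))
```

```text
31.8667 [539.53 -23.32  13.18] [ 1.31  0.28 -1.33  2.29  0.63  0.38 -1.95] F [-0.1  -0.52  0.25]
tool axes cols [[0.8933527379828415, 0.1041455588005838, 0.43712079351213035], [0.10832901279374833, -0.9939953630896129, 0.01542864684540897], [0.4361028669083617, 0.033569640130072555, -0.899270464730075]]
48 208 305
near base (np.float64(36.89056807591926), np.float64(-0.9747719744641496))
z [17.76 26.05 27.5 ] near x [25.84 26.55 39.27 53.75] top near [25.89 26.89 40.02]
0 208 305 (np.float64(52.4984995499279), np.float64(29.783480156165975)) (np.float64(52.81561179266613), np.float64(-31.22138579530864))
5 209 304 (np.float64(48.87740047800243), np.float64(29.07845957638167)) (np.float64(49.16578967800423), np.float64(-30.45199769370966))
10 210 303 (np.float64(45.28192391139368), np.float64(28.378427645953586)) (np.float64(45.54282918354435), np.float64(-29.688272062862357))
15 211 302 (np.float64(41.711798855751276), np.float64(27.68333160283618)) (np.float64(41.94643485604241), np.float64(-28.930146620769577))
20 213 301 (np.float64(38.16910023649578), np.float64(26.376506171779045)) (np.float64(38.376315559380465), np.float64(-28.177559995490974))
```

Emit:
{"method": "carry_out", "body": {"commands": [{"dx": 0.1,"dy": 0,"dz": -0.2,"rx": 0,"ry": 0,"rz": 0},{"dx": 0.1,"dy": 0,"dz": -0.2,"rx": 0,"ry": 0,"rz": 0},{"dx": 0.1,"dy": 0,"dz": -0.2,"rx": 0,"ry": 0,"rz": 0},{"dx": 0.1,"dy": 0,"dz": -0.2,"rx": 0,"ry": 0,"rz": 0},{"dx": 0,"dy": 0,"dz": 0,"rx": 0,"ry": 0,"rz": 0},{"dx": 0,"dy": 0,"dz": 0,"rx": 0,"ry": 0,"rz": 0},{"dx": 0,"dy": 0,"dz": 0,"rx": 0,"ry": 0,"rz": 0},{"dx": 0,"dy": 0,"dz": 0,"rx": 0,"ry": 0,"rz": 0}]}}

```text
time_s: 32.58
tool_pos: [539.5, -22.8, 35.7]
ee_rot: [-0.005, 0.973, 0.054, 0.224]
force: [-0.1, -0.0, -0.7]
finger_gap: 34.6
gripper_force: 0.0
```

```bash
python3 lip.py | head -4; python3 -c "
from plant import arm
print(arm.close_job())"
```

```text
32.5833 [539.45 -22.77  35.74] [ 1.37  0.17 -1.37  2.28  0.29  0.39 -1.66] F [-0.09 -0.04 -0.65]
tool axes cols [[0.8936548425638046, 0.10378743677381029, 0.4365881243577111], [0.10833176375381869, -0.9940082458257341, 0.01455459351661158], [0.4354827795955297, 0.03428957856797468, -0.8995437585117146]]
-100 112 bead under [246.81]
70 123 bead under [246.86]
the job is handed in; nothing more can be done
None
```

Job handed in at about 33 s: the sash holds on its catch with the lip bead 247 mm up, the gold pastille tin stands upright about 55 mm behind the sash plane, and the label roll was left alone; the highest sash force I read was about 13 N.

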